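Fit and lock the disc of the tablet counter

TASK

The counting disc of the tablet counter is not home yet: turn it until its tab drops into the notch of the rim. Then tighten the castle nut down on the disc and turn it a little further, only to the first slot that lines up with the cross hole of the spindle, and push the locking pin through slot and hole until its grip is up against the nut. Leave the pin in place and do not disturb the jar and the two vials standing round the counter.

Things in the scene. Friction and masses are not known exactly. Their poses are not given: they have to be found in the camera images.
- counter: tablet counter, fixed, its place and yaw vary: white housing 222 x 222 mm, top at z 38 mm, with a raised steel rim ring (radius 92 to 108 mm, top at z 50 mm) that has one 26 mm notch on its -x side, roughly towards the robot. Origin: centre of the underside, on the axis of spindle, disc and nut; z up. A steel spindle, 30 mm thick, stands in the middle, its top at z 114 mm
- spindle_hole (a point): centre of the square 12 x 12 mm cross hole through the spindle, on the axis, 97 mm above the worktop; axes as the counter's, the hole runs along y and is open at both sides
- rim_notch (a point): middle of the notch in the rim ring, 99 mm from the axis along the counter's -x, at the height of the ring's top (z 50 mm)
- count_disc (a joint): turn of the counting disc, rad, counter-clockwise from above positive; 0: tab over the notch. Starts between -1.2 and -0.5 (turn it counter-clockwise), turns lightly, stops at +-1.9. It drops by its weight alone (about 3 N: do not hold it up as it turns) once the tab is within 0.04 rad of the notch's middle
- disc_drop (a joint): how far the disc has dropped, m: about 0 while the tab lies on the rim, 0.004 with the tab in the notch (home)
- disc_tab (a point): underside of the tab, 99 mm from the axis. The disc: white plate of radius 88 mm, 6 mm thick, dark pockets round its edge, a flat tab 18 mm wide out over the rim (to 106 mm), a boss of radius 34 mm standing 6 mm above the plate, and two upright steel posts to turn it by. The plate's top is at z 56 mm with the tab on the rim, 52 mm when home
- disc_post_a (a point): one upright round post on the disc (16 mm diameter, 20 mm high above the plate, top at z 76 mm, 72 mm with the disc home), 68 mm from the axis, 45 degrees counter-clockwise from the tab; the point is on the post's axis 12 mm above the plate
- disc_post_b (a point): the like post on the opposite side of the axis
- castle_nut (a joint): turn of the castle nut, rad, grows clockwise from above (tightening). Starts at 0 to 0.3, loose; sinks 2.5 mm per rad at 0.25 N m; meets the disc that is home at 2.0, then stiffens (some 0.5 N m at 2.35). A slot lines up with the cross hole at 2.35 (also at 1.30 and 0.26, still loose). Ends at 2.9, stays where left. Over a disc not home it meets it at 0.4
- nut_grip (a point): on the nut's axis, 28 mm above its underside (z 91 mm at turn 0); x points out through one slot. Steel hexagon 56 mm across flats, 65 over the corners, 50 mm high: lower 32 mm solid, above it six open slots 13 mm wide, one in the middle of each flat, between teeth flush with the flats. Flats are square to x and to each further 60 degrees
- lock_pin: loose locking pin on the worktop, left or right of the counter (where the jar is not), 80 g: upright grey grip plate 44 mm long (x), 14 thick (y), 30 high; from its front (x = 22 mm), at half height, a steel shank 8 mm thick with round tip points along +x to x = 112 mm. Origin: centre of the plate's underside; z up. Goes in from either side; droops about 8 degrees when let go
- pin_tip (a point): end of the shank, at x = 112, z = 15 mm of the pin
- pin_seat (a point): point of the shank (30 mm ahead of the grip plate's front) that lies in the middle of the cross hole when the plate is up against the nut (it touches at 28 mm)
- amber_jar: bystander: wide amber jar with lid, 68 mm diameter, 92 mm high, origin centre of the base
- vial_left: bystander: amber vial with tablets, 35 mm diameter, 82 mm high, origin centre of the base, behind the counter's left
- vial_right: bystander: amber vial with tablets, 36 mm diameter, 84 mm high, origin centre of the base, behind the counter's right

How it is judged:
By the outcome, as a careful person would: the job done as asked, in the order asked, and still so for the second after the job is handed in, with the robot touching nothing.
It also fails if it takes over 72 s, if anything falls off the work surface, if the arm or the gripper's body presses on something with over 40 N, if the wrist force passes 120 N, or if a joint passes its speed limit or range.

ROBOT

A 6-joint arm with a two-finger parallel gripper is mounted at the origin on a cart in front of the work surface, level with it; the furniture and walls round the work are solid. World frame = base frame: x ahead of the robot, y to its left, z up, the work surface at z = 0. Lengths are in mm, angles in rad, forces in N, time in s.
With the tool pointing down it reaches from about 350 to 875 mm from the base axis. Payload 4.2 kg.
Tool frame: the origin (TCP) lies midway between the tips of the shut fingers; the grasp point (between the pads) lies arm.grip_depth behind it (arm.grip_depth is the distance from the TCP to the grasp point, in mm); z points along the fingers, y is the direction in which the jaws open and shut (so a half turn about z gives the same grasp; the last joint's range is limited). The gripper opens to 85 mm and grips with 20 to 120 N. Pads are 22 mm wide; open, the fingers measure 114 mm over their backs; the gripper's body (76 mm by 85 mm) begins 54 mm behind the grasp point. The pads swing forward as they close: fully open they stand 13 mm farther back than shut.
Start: joints at [1.379, 0.385, 0.008, 0, -1.194, -0.259], TCP at [272.27, 562.555, 231.312] pointing down, gripper open.
Joint ranges: [-3.14, 3.14], [-1.21, 2.06], [-1.07, 1.41], [-3.16, 2.05], [-2.99, -0.16], [-3.1, 3.1]. Speed limits (rad/s): [2.79, 2.79, 3.14, 3.14, 3.14, 3.14].

INTERFACE

Orientations are given as a unit quaternion [x, y, z, w].
In Python, from bench import arm gives the robot as it stands.
- The arm moves only by the tool play_rows, never from a script. Its argument "motion" is one flat list of numbers, 7 for each row, row after row: the opening in per cent of the stroke, from 0 (shut) to 100 (fully open), then the shift along the world's x, y, z in cm, then the turn, a rotation vector about the world's x, y, z in degrees. A call has 1 to 5 rows; each row is the pose to reach, as a shift and turn from the pose commanded when the call began; what a row does not reach only later rows make up. A row lasts 1/8 s, in which the tool goes at most 62.5 mm and 10.7 degrees, less where a joint would pass 70% of its speed; a pose out of reach is approached as far as the arm can. A call with a gripper value outside its range is refused whole. The fingers move at their own pace and stop on an object; the grip force is fixed at half the most. Time passes only in rows, so rows that repeat a pose let the fingers close. It gives the time, the measured TCP pose, the force and the opening at its end, in the units of the state.
- arm.read_state(): the state, without advancing time (a new reading comes with each control period).
- arm.get_image(name): name is "scene" or "top" or "wrist"; returns (picture, depth): 420x560x3 uint8, red, green, blue; 420x560 float32, mm along the optical axis (not along the pixel's ray), 0 where there is no reading.
- arm.camera_info(name): a dict with "fovy" (degrees; the focal length in pixels is half the picture's height over the tangent of half this angle, whatever the lens; pixels are square), "cx", "cy" (the principal point, pixels), "R" (3x3) and "t" (3): a world point X has camera coordinates R X + t. Camera axes: x right, y down, z forward; pixel columns grow to the right and rows downward; lengths in mm; the calibration is good to about 2 mm. The wrist camera is an equidistant fisheye: a pixel r from the principal point sees the ray r / f radians off the axis. A picture is of the moment at which its call begins: read the wrist's pose just before it. camera_info takes no time and is no camera call; for the wrist camera it gives the pose at the moment of the call.
- arm.job_done(): hands the job in, once; it reports no verdict.
Trained networks look in the newest picture that a camera, given by its name, has taken for a name from the list of things; names that differ only in an ending like _2 or _b are one class to them, and where a whole thing is asked for, a point or a joint stands for the part that bears it (a point fixed in the world has none). Each returns a list of dicts, best first, with "confidence" (0 to 1); they miss things now and then, are a little off and sometimes report something else, mostly with a low value. They report only what shows in the picture. A call takes as long as a camera call.
- arm.outline_of(thing, camera): "mask" (420x560 bool, what is visible of it) and "extent" ([left, top, width, height] in pixels, round what is visible of it).
- arm.place_of(thing, camera): "uv" ([column, row] in pixels: a listed point, or the origin of a listed thing).
The state is a dict: "clock": time; "joints": joint angles; "joint_vel": joint speeds; "joint_efforts": joint torques, N m; "position": TCP position; "ee_rot": TCP orientation; "contact_force": force on the tool from outside, world axes, zero at the start; "wrist_torque": the same for the moment, N m; "gripper_width": finger opening in mm.
Only numpy, scipy, OpenCV 4.12 (cv2) and the standard library are available. Lean on these libraries where they do the work, as an engineer would, in place of code of your own. Each camera call takes 0.05 s, during which the arm holds its last target.

## Working session

There is one attempt and no reset: what is moved stays moved. The work goes in short steps, Python scripts to look and compute and a tool call to move; the robot and the scene stay as the last step left them, time stands still between calls to the robot, and variables do not carry over. Pictures are saved under pics/ and viewed, and the job is handed in when it is done.

Besides the shell and the picture viewer there is one more tool, called after ">>>" in YAML: its name, and indented under it one key for each argument. play_rows: Moves the arm, as the interface text tells. Its arguments: {"type":"object","properties":{"motion":{"type":"array","items":{"type":"number"}}},"required":["motion"]}

```bash
ls -la; mkdir -p pics; cat > h.py <<'E'
import numpy as np, cv2
from bench import arm
from scipy.spatial.transform import Rotation as Rot
def save(img,name,scale=1.0):
    im=cv2.cvtColor(img,cv2.COLOR_RGB2BGR)
    if scale!=1: im=cv2.resize(im,None,fx=scale,fy=scale)
    cv2.imwrite('pics/'+name,im)
def f_of(ci): return 210/np.tan(np.radians(ci['fovy'])/2)
def ray(ci,uv,fish=False):
    f=f_of(ci); d=np.array([uv[0]-ci['cx'],uv[1]-ci['cy']])
    if fish:
        r=np.hypot(*d); th=r/f; v=np.array([*(d/max(r,1e-9)*np.sin(th)),np.cos(th)])
    else: v=np.array([d[0]/f,d[1]/f,1.])
    R=np.array(ci['R']);t=np.array(ci['t'])
    return -R.T@t, R.T@v
def at_z(ci,uv,z,fish=False):
    o,d=ray(ci,uv,fish); return o+d*(z-o[2])/d[2]
def proj(ci,X,fish=False):
    f=f_of(ci); c=np.array(ci['R'])@np.array(X)+np.array(ci['t'])
    if fish:
        r=np.hypot(c[0],c[1]); th=np.arctan2(r,c[2]); return np.array([ci['cx'],ci['cy']])+f*th*c[:2]/max(r,1e-9)
    return np.array([ci['cx'],ci['cy']])+f*c[:2]/c[2]
def st():
    s=arm.read_state()
    print('t',round(s['clock'],2),'pos',np.round(s['position'],1),'rot',np.round(s['ee_rot'],3),'F',np.round(s['contact_force'],1),'T',np.round(s['wrist_torque'],2),'w',round(s['gripper_width'],1),'q',np.round(s['joints'],3))
    return s
E
cat > a.py <<'E'
from h import *
st(); print(arm.grip_depth)
for n in ['top','scene']:
    img,d=arm.get_image(n); save(img,n+'0.png'); np.save(n+'d.npy',d); np.save(n+'i.npy',img)
    ci=arm.camera_info(n); print(n,ci['fovy'],ci['cx'],ci['cy'],np.round(ci['R'],3).tolist(),np.round(ci['t']).tolist())
E
python3 a.py
```

```text
total 12
drwxr-xr-x  3 agent agent 4096 Dec  6 19:18 .
drwxr-xr-x 23 root  root  4096 Dec  6 19:18 ..
drwxr-xr-x  2 agent agent 4096 Dec  6 19:18 pics
t 0.0 pos [272.  562.  230.2] rot [ 0.975 -0.224 -0.     0.001] F [-0.7  0.2  0.4] T [-0.05 -0.02  0.02] w 85.5 q [ 1.379e+00  3.860e-01  7.000e-03 -1.000e-03 -1.194e+00 -2.590e-01]
18.700000000000003
top 51.04742867274436 271.9451598019295 210.91281421915883 [[-0.008, -1.0, 0.022], [-0.996, 0.006, -0.094], [0.094, -0.023, -0.995]] [-14.0, 551.0, 1042.0]
scene 49.54415352152975 273.77702428526396 203.83825354529324 [[0.509, -0.861, 0.001], [-0.53, -0.314, -0.788], [0.679, 0.4, -0.616]] [-290.0, 377.0, 1044.0]
```

View pics/top0.png

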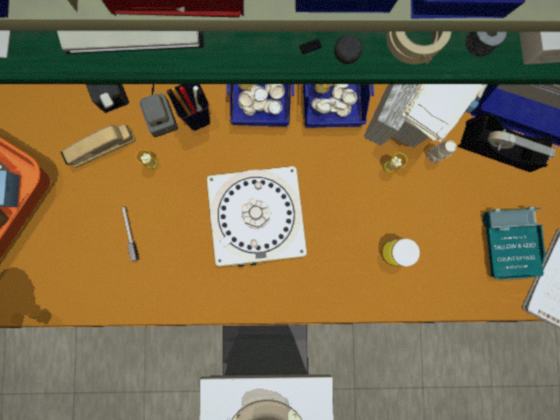

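View pics/scene0.png

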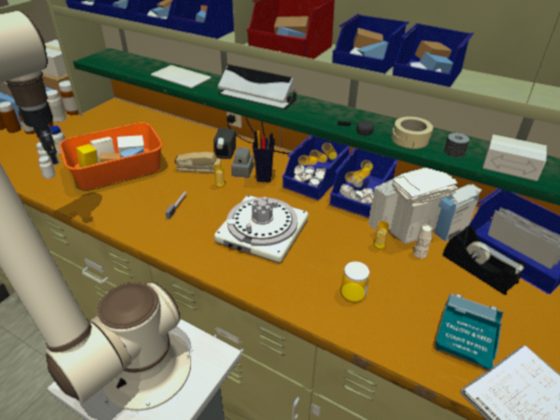

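Top view: the counter is at about (256,214), with the pin on the left at (130,235), its grip near (133,255) and its tip near (124,208). The jar is at (402,252), the vials are at (148,158) and (395,162), and the tab is at about (262,256).

```bash
cat > b.py <<'E'
from h import *
Z=dict(rim_notch=50,disc_tab=52,disc_post_a=68,disc_post_b=68,pin_tip=15,lock_pin=0,amber_jar=0,vial_left=0,vial_right=0,counter=0,nut_grip=91,pin_seat=15,spindle_hole=97)
for n in ['top','scene']:
    ci=arm.camera_info(n)
    for k in Z:
        r=arm.place_of(k,n)
        for e in r[:2]:
            print(n,k,round(e['confidence'],2),np.round(e['uv'],1),np.round(at_z(ci,e['uv'],Z[k]),1))
img=np.load('topi.npy'); save(img[155:275,190:320],'top_c.png',6)
E
python3 b.py
```

```text
top rim_notch 0.6 [260.7 256.3] [441.8   9.3  50. ]
top disc_tab 0.84 [226.5 245.5] [467.7  89.4  52. ]
top disc_post_a 0.67 [254.9 244.2] [469.9  22.5  68. ]
top disc_post_a 0.6 [258.3 186.8] [604.   13.9  68. ]
top disc_post_b 0.67 [254.9 244.2] [469.9  22.5  68. ]
top disc_post_b 0.6 [258.3 186.8] [604.   13.9  68. ]
top pin_tip 0.77 [123.5 208.9] [559.3 343.   15. ]
top lock_pin 0.78 [135.  250.7] [457.7 317.3   0. ]
top lock_pin 0.47 [391.6 167. ] [ 663.  -322.6    0. ]
top amber_jar 0.8 [391.7 251.5] [ 450.4 -315.6    0. ]
top vial_left 0.85 [149.9 162.3] [677.4 284.9   0. ]
top vial_left 0.34 [225.1 243.6] [473.3  97.    0. ]
top vial_right 0.56 [389.9 164.1] [ 670.5 -318.5    0. ]
top counter 0.73 [251.9 215.3] [542.8  30.7   0. ]
top nut_grip 0.79 [258.7 214.3] [537.3  13.1  91. ]
top nut_grip 0.41 [253.7 241.6] [475.4  24.8  91. ]
top pin_seat 0.79 [127.8 230.7] [506.1 331.4  15. ]
top pin_seat 0.18 [262.1 254.4] [446.1   6.   15. ]
top spindle_hole 0.91 [253.6 211.5] [543.2  24.6  97. ]
scene rim_notch 0.55 [246.1 239.3] [435.5  13.   50. ]
scene rim_notch 0.37 [228.3 222.
[... 376 characters left out ...]
3 [174.  219.7] [440.2 294.8  -0. ]
scene amber_jar 0.17 [259.3 231.6] [530.8  28.7   0. ]
scene vial_left 0.79 [220.  187.7] [657.6 270.7  -0. ]
scene vial_right 0.88 [380.3 245.5] [ 662.6 -317.3   -0. ]
scene vial_right 0.74 [264.8 207.4] [642.8  77.2   0. ]
scene counter 0.7 [258.1 230.7] [532.5  34.2   0. ]
scene counter 0.66 [380.6 246.3] [ 659.7 -319.3    0. ]
scene nut_grip 0.95 [265.2 210.1] [535.2   8.7  91. ]
scene nut_grip 0.34 [265.6 207.8] [545.2  13.4  91. ]
scene pin_seat 0.59 [178.5 200.2] [513.1 334.9  15. ]
scene pin_seat 0.22 [275.6 198.8] [684.7  60.3  15. ]
scene spindle_hole 0.81 [260.3 207.4] [532.4  24.   97. ]
scene spindle_hole 0.48 [231.  220.3] [438.8  65.   97. ]
```

View pics/top_c.png

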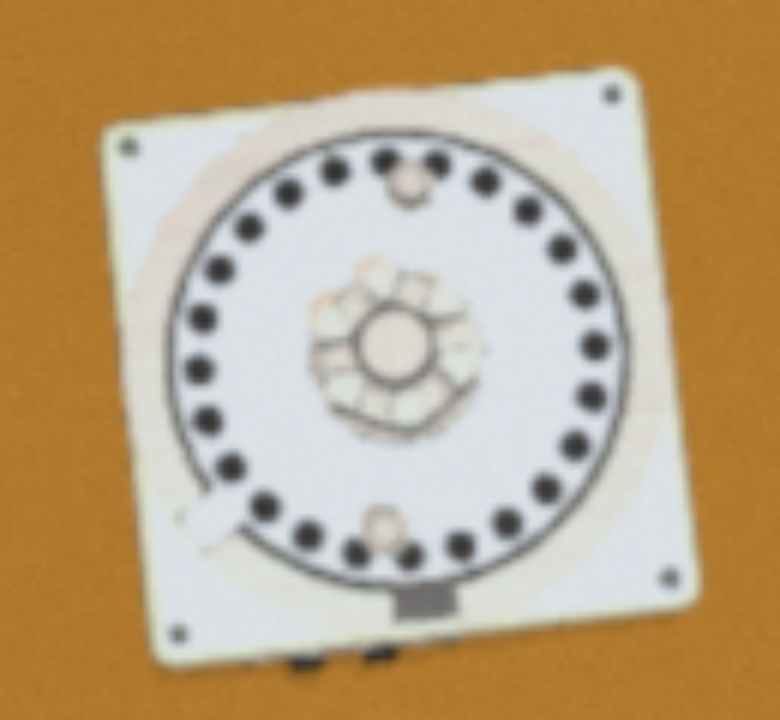

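```bash
cat > c.py <<'E'
from h import *
ci=arm.camera_info('top')
c=np.array([[103,130],[640,70],[700,600],[158,668]])/6+[190,155]-0.4
P=np.array([at_z(ci,u,38)[:2] for u in c]); print(P.round(1),'cen',P.mean(0))
for i in range(4):
    e=P[(i+1)%4]-P[i]; print(np.hypot(*e).round(1),np.degrees(np.arctan2(e[1],e[0])).round(2))
def p(x,y,z): return at_z(ci,np.array([x,y])/6+[190,155]-0.4,z)
C=P.mean(0)
for nm,x,y,z in [('notch',425,603,50),('tab',212,518,56),('posta',383,522,76),('postb',408,180,76),('spindle',396,343,114)]:
    q=p(x,y,z)[:2]; d=q-C; print(nm,q.round(1),np.hypot(*d).round(1),np.degrees(np.arctan2(d[1],d[0])).round(1))
o=arm.outline_of('lock_pin','top')
print([(e['confidence'],e['extent']) for e in o])
E
python3 c.py
```

```text
[[634.8 138.2]
 [658.4 -78.3]
 [444.8 -99.2]
 [419.9 115.4]] cen [539.47415655  19.01445002]
217.8 -83.79
214.6 -174.4
216.1 96.61
216.1 6.06
notch [444.6   9.9] 95.3 -174.5
tab [478.3  92.7] 95.8 129.7
posta [475.8  25.7] 64.1 174.0
postb [608.   15.4] 68.6 -3.0
spindle [541.   19.8] 1.7 27.4
[(0.72, [121.4, 208.9, 17.3, 51.5])]
```

>>> play_rows:
  motion: [100,2,-5.4,0,0,0,2,100,4,-10.8,0,0,0,4,100,6,-16.2,0,0,0,6,100,8,-21.6,0,0,0,8,100,10,-27,0,0,0,10]

```text
clock: 2.08
position: [372.6, 290.9, 231.7]
ee_rot: [0.991, -0.137, 0.0, -0.0]
contact_force: [1.0, -0.3, 0.5]
gripper_width: 85.4
```

>>> play_rows:
  motion: [50,2,-5.4,0,0,0,2,50,4,-10.8,0,0,0,4,50,6,-16.2,0,0,0,6,50,8,-21.6,0,0,0,8,50,10,-26.6,0,0,0,10]

```text
clock: 2.7
position: [472.7, 24.7, 231.8]
ee_rot: [0.999, -0.05, 0.001, -0.0]
contact_force: [1.1, 0.4, -0.5]
gripper_width: 42.6
```

```bash
cat > w.py <<'E'
from h import *
import sys
s=st()
ci=arm.camera_info('wrist'); img,d=arm.get_image('wrist'); n=sys.argv[1]
save(img,n+'.png',1.4); np.save(n+'_i.npy',img); np.save(n+'_d.npy',d)
import pickle; pickle.dump(ci,open(n+'_ci.pkl','wb'))
print('cam',(-np.array(ci['R']).T@ci['t']).round(1),'axis',np.round(ci['R'][2],3),ci['fovy'])
E
python3 w.py w1
```

```text
t 2.7 pos [472.7  24.7 231.8] rot [ 0.999 -0.05   0.001 -0.   ] F [ 1.1  0.4 -0.5] T [ 0.11 -0.12  0.01] w 42.6 q [ 0.397  0.123 -0.349  0.    -1.098  1.074]
cam [550.2  16.5 375. ] axis [-0.3    0.03  -0.953] 65.70646984690485
```

View pics/w1.png

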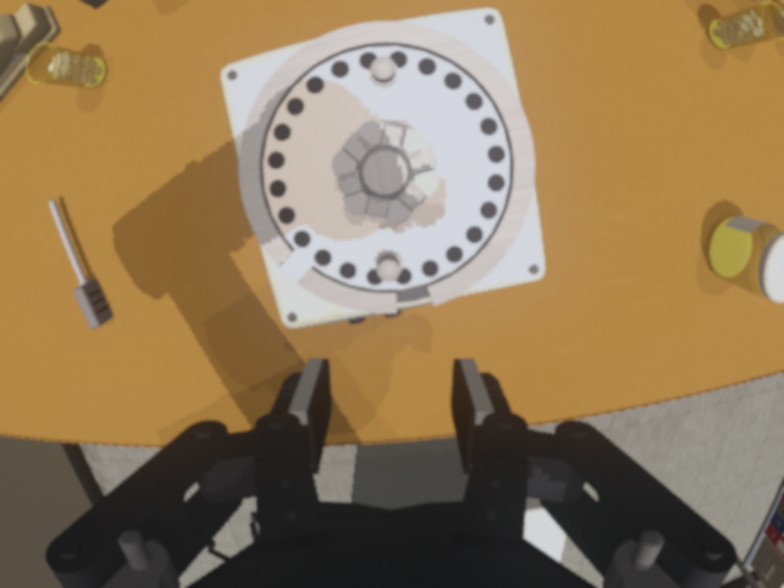

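The wrist view is clear. The posts are at (389,258) and (383,68), the tab at (298,265), the notch at (411,296), the nut at (387,172), and the pin on the left.

```bash
cat > d.py <<'E'
from h import *
import pickle
ci=pickle.load(open('w1_ci.pkl','rb'))
def p(x,y,z): return at_z(ci,np.array([x,y])/1.4,z,True)[:2]
c=[p(222,70,38),p(500,8,38),p(546,282,38),p(288,327,38)]
P=np.array(c); print(P.round(1)); C=P.mean(0); print('C',C)
for i in range(4):
    e=P[(i+1)%4]-P[i]; print(np.hypot(*e).round(1),np.degrees(np.arctan2(e[1],e[0])).round(2))
for nm,x,y,z in [('notch',412,294,50),('tab',298,266,56),('posta',389,259,76),('postb',383,66,76),('spindle',385,171,114)]:
    q=p(x,y,z); e=q-C; print(nm,q.round(1),np.hypot(*e).round(1),np.degrees(np.arctan2(e[1],e[0])).round(1))
a,b=p(389,259,76),p(383,66,76);print('mid',(a+b)/2,np.hypot(*(a-b)))
t,g0,g1=p(54,202,15),p(92,280,30),p(98,324,30)
print('pin tip',t, p(82,282,15),np.degrees(np.arctan2(*(t-p(82,282,15))[::-1])))
for nm in ['lock_pin','pin_tip','pin_seat','spindle_hole','nut_grip','disc_post_a','disc_tab','rim_notch','counter']:
    z=dict(lock_pin=0,pin_tip=15,pin_seat=15,spindle_hole=97,nut_grip=91,disc_post_a=68,disc_tab=50,rim_notch=50,counter=0)[nm]
    for e in arm.place_of(nm,'wrist')[:2]: print(nm,round(e['confidence'],2),np.round(np.array(e['uv'])*1.4),at_z(ci,e['uv'],z,True).round(1))
img=np.load('w1_i.npy'); save(img[75:170,225:330],'w1n.png',7)
save(img[135:240,25:90],'w1p.png',5)
E
python3 d.py
```

```text
[[632.7 136.4]
 [656.9 -76.1]
 [440.5 -97.8]
 [423.3 112.9]]
C [538.36106441  18.8549544 ]
213.9 -83.48
217.5 -174.27
211.3 94.67
210.7 6.42
notch [445.2  10.9] 93.5 -175.1
tab [476.9  92. ] 95.5 130.0
posta [479.8  24.6] 58.8 174.4
postb [608.3  15.5] 70.0 -2.7
spindle [540.3  20.7] 2.6 42.9
mid [544.07003174  20.07290033] 128.8299668789336
pin tip [560.61597025 341.90493474] [477.8328918  326.70941412] 10.401327456773645
lock_pin 0.59 [ 98. 297.] [456.9 323.4   0. ]
lock_pin 0.17 [380. 162.] [544.   25.5   0. ]
pin_tip 0.72 [ 53. 196.] [567.1 342.1  15. ]
pin_seat 0.56 [ 71. 256.] [504.5 332.9  15. ]
pin_seat 0.17 [413. 303.] [426.   10.1  15. ]
spindle_hole 0.75 [384. 168.] [541.7  21.1  97. ]
spindle_hole 0.34 [728. 247.] [ 473.2 -234.5   97. ]
disc_post_a 0.97 [384.  65.] [610.6  15.   68. ]
disc_post_a 0.93 [392. 268.] [471.4  23.3  68. ]
disc_tab 0.57 [291. 265.] [476.8  98.3  50. ]
rim_notch 0.73 [416. 298.] [441.9   8.1  50. ]
rim_notch 0.17 [ 49. 198.] [564.3 316.3  50. ]
counter 0.92 [384. 166.] [540.  23.   0.]
```

View pics/w1n.png

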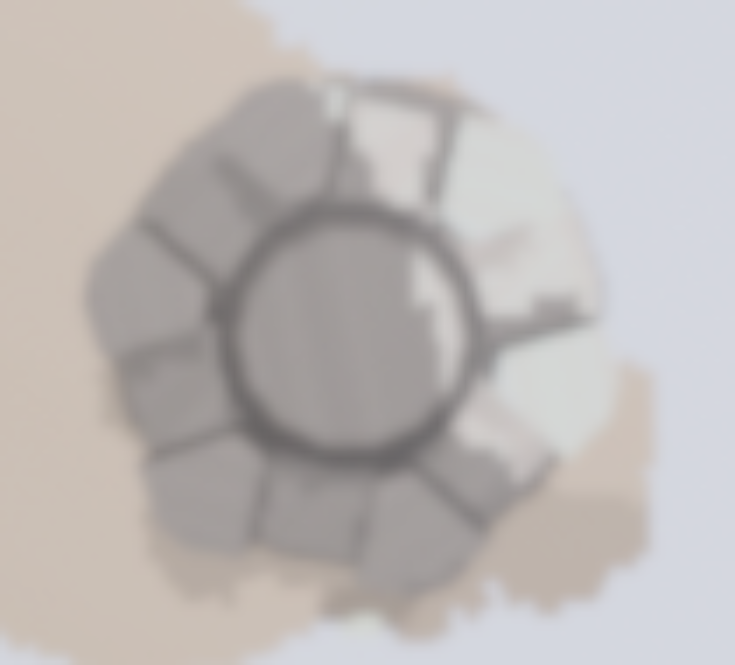

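```bash
cat > e.py <<'E'
from h import *
import pickle
ci=pickle.load(open('w1_ci.pkl','rb'))
def p(x,y,z): return at_z(ci,np.array([x,y])/7+[225,75]-.4,z,True)[:2]
S=p(350,335,114); print(S)
for x,y,z in [(310,510,110),(400,140,110),(170,390,110),(205,205,110),(540,275,110),(490,465,110)]:
    e=p(x,y,z)-S; a=np.degrees(np.arctan2(e[1],e[0])); print(e.round(1),a.round(1),a%60)
E
python3 e.py
```

```text
[540.07203597  20.9917225 ]
[-20.1   6.8] 161.3 41.285845534577135
[21.9 -7.9] -19.9 40.11212952709924
[-4.3 21.5] 101.3 41.2728278345718
[16.7 15.1] 42.0 41.989667824094965
[  4.7 -22.4] -78.1 41.94770692314391
[-16.9 -14.6] -139.2 40.80450486164153
```

View pics/w1p.png

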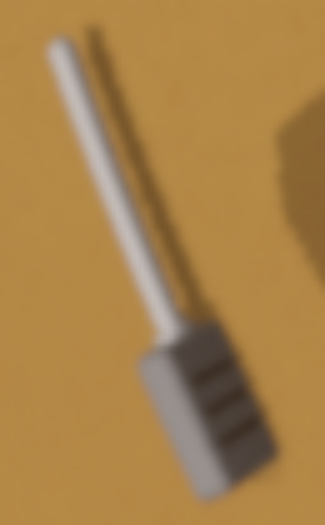

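>>> play_rows:
  motion: [33,0,0.1,-6,0,0,0,33,0,0.1,-12,0,0,0,33,0,0.1,-14.5,0,0,0,33,0,0.1,-16,0,0,0,33,0,0.1,-16.9,0,0,0]

```text
clock: 3.82
position: [472.0, 28.2, 61.6]
ee_rot: [0.999, -0.05, -0.0, 0.0]
contact_force: [0.4, -0.4, 0.3]
gripper_width: 28.3
```

```bash
python3 w.py w2
```

```text
t 3.83 pos [472.   28.2  61.6] rot [ 0.999 -0.05  -0.     0.   ] F [ 0.4 -0.4  0.3] T [-0.01 -0.04  0.03] w 28.3 q [ 0.404  0.339 -0.575  0.    -0.658  1.066]
cam [549.8  20.1 204.7] axis [-0.302  0.029 -0.953] 65.70646984690485
```

View pics/w2.png

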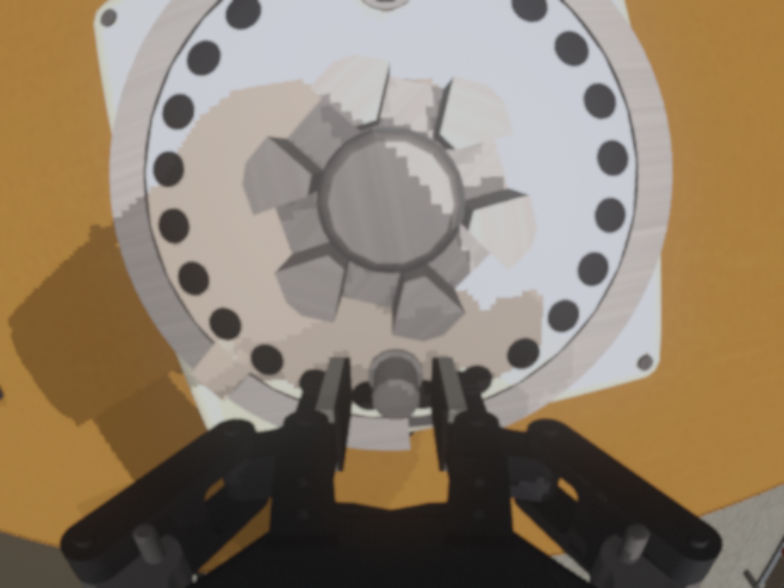

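```bash
cat > arc.py <<'E'
import numpy as np
C=np.array([540.5,20])
def P(a,r=68.3): return C+r*np.array([np.cos(np.radians(a)),np.sin(np.radians(a))])
def rows(p0,a0,a,r=68.3):
    for x in a: print(x,(P(x,r)-p0).round(1)/10, x-a0)
p=np.array([472.3,27.6]); rows(p,173.6,[178.6,184.6,190.6,196.6,202.6])
p=P(202.6); rows(p,202.6,[208.6,214.6,219.6,224.6,227.6])
E
python3 arc.py
```

```text
178.6 [-0.01 -0.59] 5.0
184.6 [ 0.01 -1.31] 11.0
190.6 [ 0.11 -2.02] 17.0
196.6 [ 0.27 -2.71] 23.0
202.6 [ 0.51 -3.38] 29.0
208.6 [ 0.31 -0.64] 6.0
214.6 [ 0.68 -1.25] 12.0
219.6 [ 1.04 -1.73] 17.0
224.6 [ 1.44 -2.17] 22.0
227.6 [ 1.7  -2.42] 25.0
```

>>> play_rows:
  motion: [26,0,-0.6,0,0,0,5,26,0,-1.3,0,0,0,11,26,0.1,-2.0,0,0,0,17,26,0.3,-2.7,0,0,0,23,26,0.5,-3.4,0,0,0,29]

```text
clock: 4.5
position: [478.0, -5.7, 63.0]
ee_rot: [0.979, 0.203, 0.001, -0.0]
contact_force: [0.2, 2.8, -1.2]
gripper_width: 22.3
```

>>> play_rows:
  motion: [26,0.3,-0.6,0,0,0,6,26,0.7,-1.2,0,0,0,12,26,1.0,-1.7,0,0,0,17,26,1.4,-2.2,0,0,0,22,26,1.7,-2.4,0,0,0,25]

```text
clock: 5.12
position: [494.5, -29.6, 63.0]
ee_rot: [0.913, 0.409, 0.001, -0.0]
contact_force: [-2.0, 3.9, 1.7]
gripper_width: 22.3
```

```bash
python3 w.py w3
```

```text
t 5.12 pos [494.5 -29.6  63. ] rot [ 0.913  0.409  0.001 -0.   ] F [-2.   3.9  1.7] T [ 1.18  0.6  -0.01] w 22.3 q [ 2.680e-01  3.670e-01 -5.210e-01 -1.000e-03 -6.820e-01  2.147e+00]
cam [546.4  27.7 206.3] axis [-0.2   -0.226 -0.953] 65.70646984690485
```

View pics/w3.png

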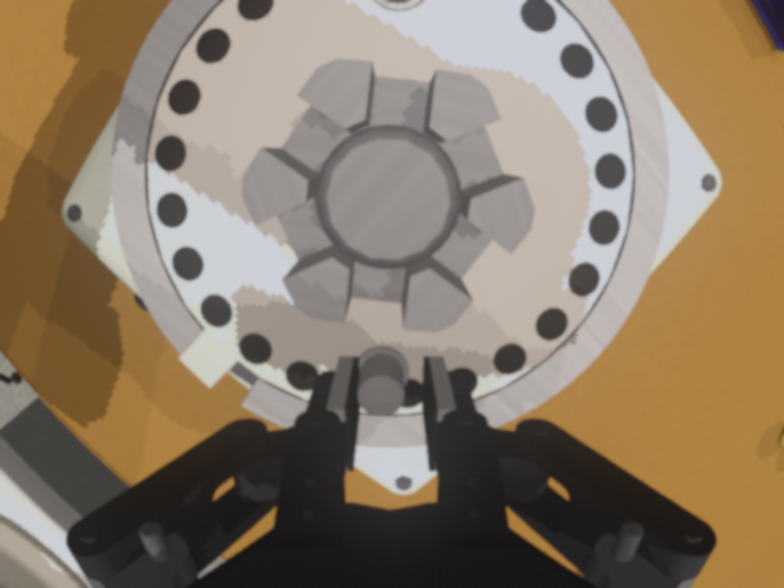

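```bash
cat >> arc.py <<'E'
print()
p=P(227.6); rows(p,227.6,[229.6,231.1,232.3,233.3,234.5])
E
python3 arc.py | tail -5
```

```text
229.6 [ 0.18 -0.16] 2.0
231.1 [ 0.32 -0.27] 3.5
232.3 [ 0.43 -0.36] 4.700000000000017
233.3 [ 0.52 -0.43] 5.700000000000017
234.5 [ 0.64 -0.52] 6.900000000000006
```

>>> play_rows:
  motion: [26,0.1,-0.1,0,0,0,1,26,0.2,-0.2,0,0,0,2,26,0.3,-0.25,0,0,0,3,26,0.4,-0.35,0,0,0,4,26,0.4,-0.35,0,0,0,4]

```text
clock: 5.8
position: [498.5, -34.2, 62.4]
ee_rot: [0.898, 0.44, 0.0, 0.0]
contact_force: [-1.0, -0.6, 0.8]
gripper_width: 22.5
```

```bash
python3 w.py w4
```

```text
t 5.8 pos [498.5 -34.2  62.4] rot [0.898 0.44  0.    0.   ] F [-1.  -0.6  0.8] T [-0.04 -0.04 -0.01] w 22.5 q [ 0.257  0.374 -0.512  0.    -0.685  2.224]
cam [546.4  26.7 205.5] axis [-0.185 -0.24  -0.953] 65.70646984690485
```

View pics/w4.png

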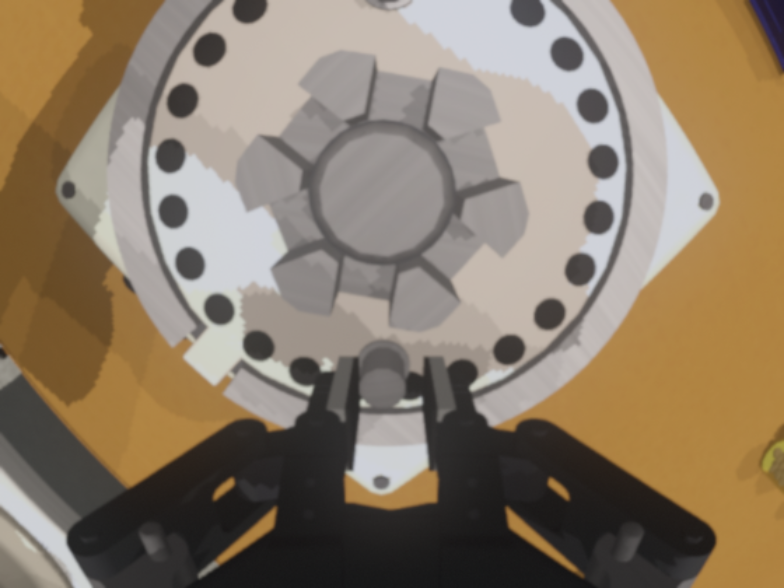

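The tab at (213,353) lies between the two notch sides. I'll check the drop by depth before moving on.

```bash
cat > z.py <<'E'
from h import *
import pickle,sys
for n,pts in [('w3',[(560,200),(400,30),(225,230),(210,357)]),('w4',[(560,200),(430,30),(225,230),(213,353),(170,325),(260,400)])]:
    ci=pickle.load(open(n+'_ci.pkl','rb')); d=np.load(n+'_d.npy')
    R=np.array(ci['R'])
    for x,y in pts:
        u=np.array([x,y])/1.4; o,v=ray(ci,u,True); 
        dd=np.median(d[int(u[1])-2:int(u[1])+3,int(u[0])-2:int(u[0])+3]); X=o+v*dd/(R[2]@v); print(n,(x,y),X.round(1))
E
python3 z.py
```

```text
w3 (560, 200) [580.6 -21.5  56.6]
w3 (400, 30) [576.4  56.7  56.5]
w3 (225, 230) [487.1  47.6  56.4]
w3 (210, 357) [445.7  19.1  56.5]
w4 (560, 200) [584.6 -21.4  52.5]
w4 (430, 30) [582.8  52.1  52.6]
w4 (225, 230) [484.5  42.6  52.5]
w4 (213, 353) [446.5  11.2  52.5]
w4 (170, 325) [438.5  30.8  50.5]
w4 (260, 400) [446.5 -15.9  50.9]
```

>>> play_rows:
  motion: [50,0,0,4,0,0,0,100,0,0,9,0,0,-10,100,1.4,1.8,10,0,0,-20,100,2.8,3.6,10,0,0,-30,100,4.2,5.4,10,0,0,-40]

```text
clock: 6.48
position: [540.6, 20.4, 162.7]
ee_rot: [0.995, 0.103, 0.0, -0.0]
contact_force: [0.5, 0.3, -0.5]
gripper_width: 85.1
```

```bash
python3 w.py w5; cat > e2.py <<'E'
from h import *
s=arm.read_state(); 
ci=arm.camera_info('top'); img,d=arm.get_image('top'); save(img[130:290,170:340],'t5.png',4)
E
python3 e2.py
```

```text
t 6.47 pos [540.6  20.4 162.7] rot [ 0.995  0.103  0.    -0.   ] F [ 0.5  0.3 -0.5] T [-0.01 -0.05 -0.03] w 85.1 q [ 0.338  0.304 -0.299  0.    -0.967  1.439]
cam [616.9  35.8 305.9] axis [-0.296 -0.062 -0.953] 65.70646984690485
```

View pics/w5.png

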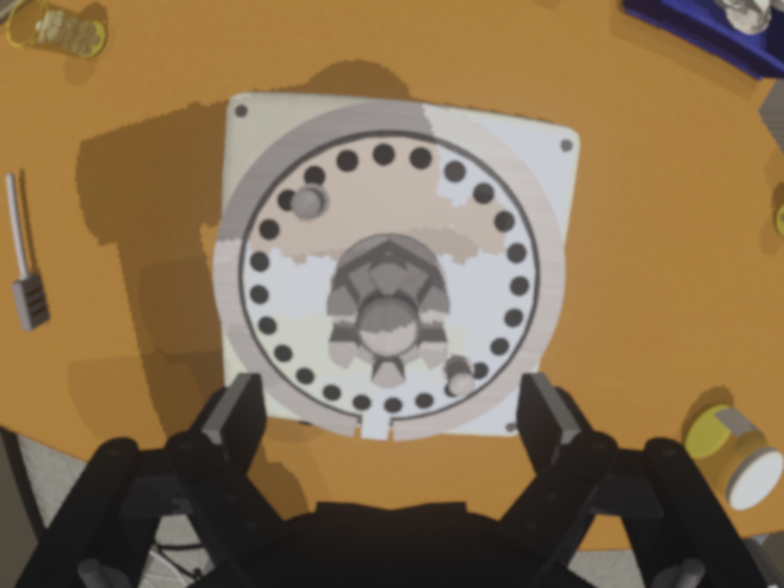

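```bash
python3 - <<'E'
from h import *
import pickle
ci=pickle.load(open('w5_ci.pkl','rb'))
for a,z in [((388,326),114),((389,383),108),((308,201),72),((462,370),72)]: print(at_z(ci,np.array(a)/1.4,z,True).round(1))
s=[at_z(ci,np.array(a)/1.4,z,True)[:2] for a,z in [((310,199),72),((462,375),72)]]
print((s[0]+s[1])/2)
E
```

```text
[541.6  21.2 114. ]
[509.6  14.  108. ]
[584.3  72.7  72. ]
[506.7 -29.7  72. ]
[544.54308387  20.58669173]
```

>>> play_rows:
  motion: [100,0,0.05,-4,0,0,-0.5,100,0,0.05,-7,0,0,-0.5,100,0,0.05,-9.4,0,0,-0.5,40,0,0.05,-9.4,0,0,-0.5,40,0,0.05,-9.4,0,0,-0.5]

```text
clock: 7.2
position: [540.0, 21.5, 69.5]
ee_rot: [0.995, 0.102, 0.0, -0.001]
contact_force: [-2.5, 2.8, -4.2]
gripper_width: 55.0
```

>>> play_rows:
  motion: [40,0,0,0,0,0,0,40,0,0,0,0,0,0]

```text
clock: 7.45
position: [540.1, 21.5, 69.5]
ee_rot: [0.995, 0.102, 0.001, -0.001]
contact_force: [-2.4, 4.5, -1.6]
gripper_width: 55.2
```

```bash
python3 w.py w6
```

```text
t 7.45 pos [540.1  21.5  69.5] rot [ 0.995  0.102  0.001 -0.001] F [-2.4  4.5 -1.6] T [1.21 0.68 0.02] w 55.2 q [ 0.339  0.418 -0.405 -0.002 -0.746  1.438]
cam [616.3  36.6 212.7] axis [-0.296 -0.061 -0.953] 65.70646984690485
```

View pics/w6.png

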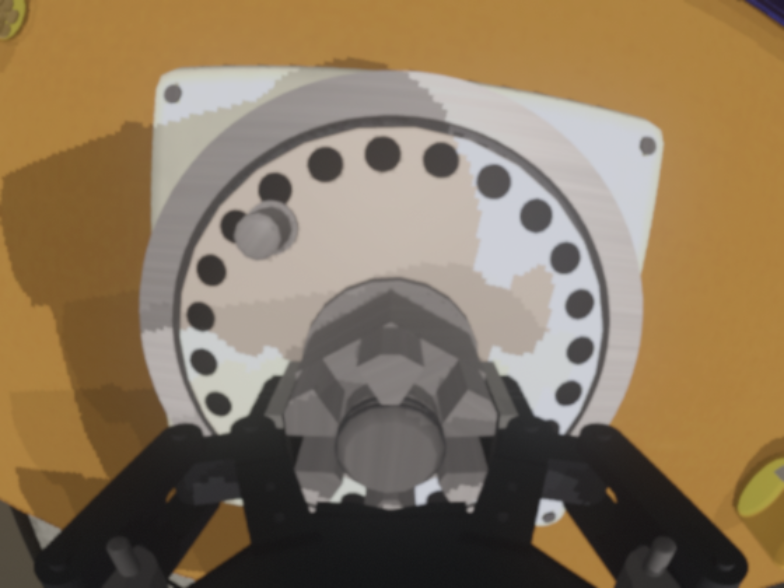

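>>> play_rows:
  motion: [40,0,0,-0.04,0,0,-9,40,0,0,-0.08,0,0,-18,40,0,0,-0.12,0,0,-27,40,0,0,-0.16,0,0,-36,40,0,0,-0.2,0,0,-45]

```text
clock: 8.12
position: [539.9, 21.1, 67.5]
ee_rot: [0.958, -0.288, 0.0, -0.0]
contact_force: [-2.3, 3.0, 0.0]
gripper_width: 55.2
```

```bash
python3 -c "
from h import *
st()"
```

```text
t 8.12 pos [539.9  21.1  67.5] rot [ 0.958 -0.288  0.    -0.   ] F [-2.3  3.   0. ] T [0.69 0.68 0.27] w 55.2 q [ 0.339  0.421 -0.407 -0.001 -0.742  0.648]
```

>>> play_rows:
  motion: [40,0,0,-0.04,0,0,-9,40,0,0,-0.08,0,0,-18,40,0,0,-0.12,0,0,-27,40,0,0,-0.16,0,0,-36,40,0,0,-0.2,0,0,-45]

```text
clock: 8.75
position: [539.6, 20.8, 65.5]
ee_rot: [0.774, -0.633, -0.0, 0.0]
contact_force: [-3.3, 2.7, 0.2]
gripper_width: 55.3
```

>>> play_rows:
  motion: [40,0,0,-0.04,0,0,-9,40,0,0,-0.08,0,0,-18,40,0,0,-0.1,0,0,-27,40,0,0,-0.12,0,0,-34,40,0,0,-0.12,0,0,-36]

```text
clock: 9.38
position: [539.2, 20.9, 64.3]
ee_rot: [-0.542, 0.84, 0.0, -0.0]
contact_force: [-4.0, 3.5, 1.7]
gripper_width: 55.4
```

```bash
python3 -c "
from h import *
s=st(); R=Rot.from_quat(s['ee_rot']).as_matrix(); print(np.degrees(np.arctan2(R[1,0],R[0,0])))"; python3 w.py w7
```

```text
t 9.38 pos [539.2  20.9  64.3] rot [-0.542  0.84   0.    -0.   ] F [-4.   3.5  1.7] T [0.95 1.3  0.45] w 55.4 q [ 0.339  0.426 -0.411 -0.001 -0.736 -0.762]
-114.30182842804408
t 9.38 pos [539.2  20.9  64.3] rot [-0.542  0.84   0.    -0.   ] F [-4.   3.5  1.7] T [0.95 1.3  0.45] w 55.4 q [ 0.339  0.426 -0.411 -0.001 -0.736 -0.762]
cam [507.9 -50.2 207.4] axis [ 0.124  0.276 -0.953] 65.70646984690485
```

View pics/w7.png

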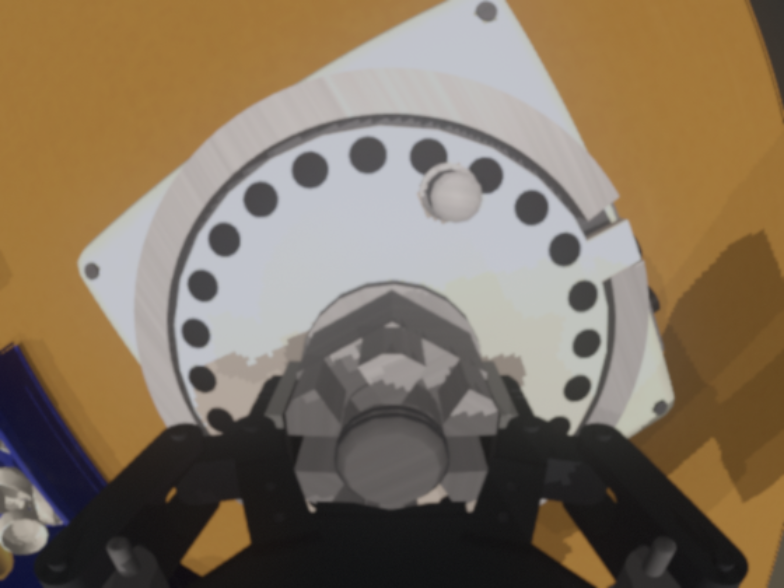

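>>> play_rows:
  motion: [100,0,0,0,0,0,0,100,0,0,0,0,0,0,100,0,0,4,0,0,0,100,0,0,9,0,0,10,100,0,0,14,0,0,20]

```text
clock: 10.05
position: [540.5, 20.3, 205.1]
ee_rot: [-0.682, 0.731, -0.0, 0.0]
contact_force: [1.5, -1.0, -0.1]
gripper_width: 85.5
```

```bash
python3 w.py w8
```

```text
t 10.05 pos [540.5  20.3 205.1] rot [-0.682  0.731 -0.     0.   ] F [ 1.5 -1.  -0.1] T [ 0.05 -0.1   0.07] w 85.5 q [ 0.338  0.263 -0.24   0.    -1.067 -0.408]
cam [535.4 -57.5 348.3] axis [ 0.022  0.302 -0.953] 65.70646984690485
```

View pics/w8.png

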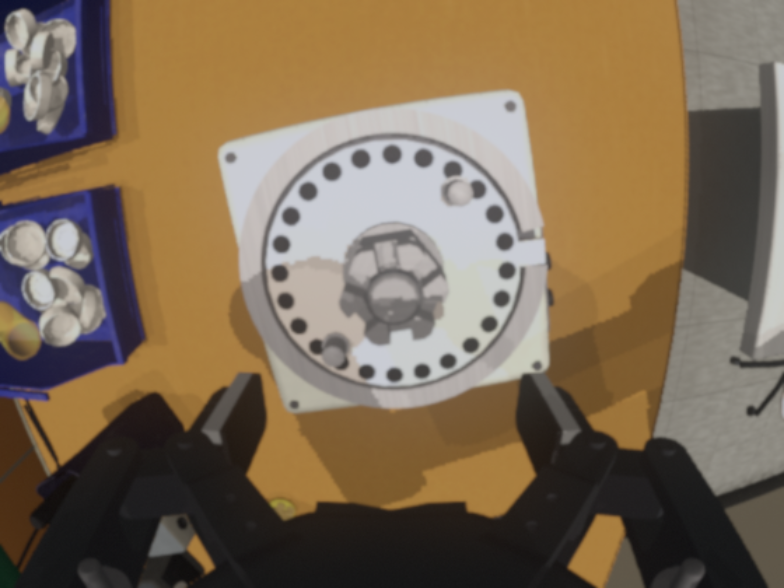

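```bash
python3 - <<'E'
from h import *
img=np.load('w8_i.npy'); save(img[150:255,225:335],'w8n.png',7)
E
```

```text
(no output)
```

View pics/w8n.png

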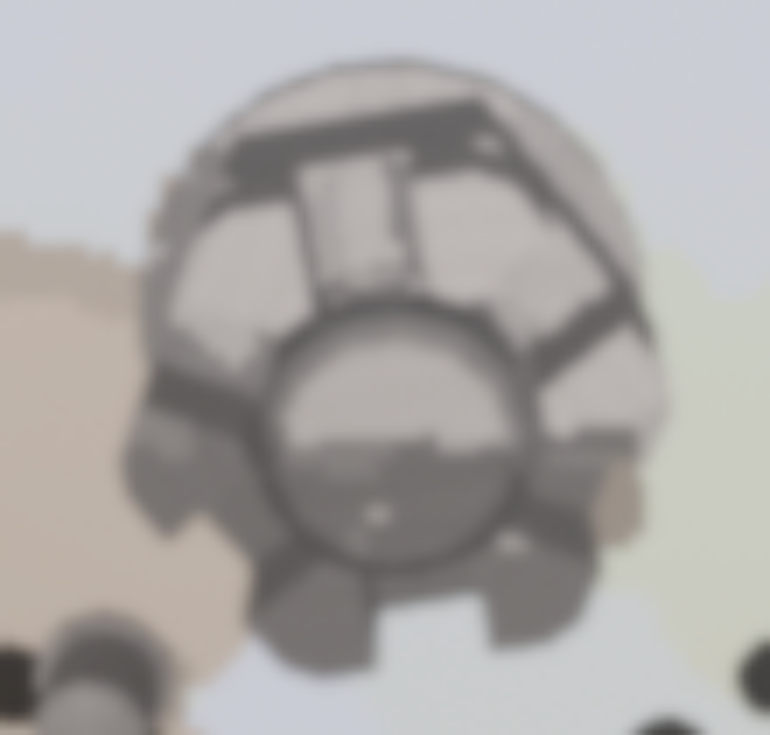

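```bash
python3 - <<'E'
from h import *
import pickle
ci=pickle.load(open('w8_ci.pkl','rb'))
def p(x,y,z): return at_z(ci,np.array([x,y])/7+[225,150]-.4,z,True)[:2]
def q(x,y,z): return at_z(ci,np.array([x,y])/1.4,z,True)[:2]
a=p(352,190,107);b=p(430,605,107)
e=b-a;print(a,b,'slot axis',np.degrees(np.arctan2(e[1],e[0]))%180,np.hypot(*e))
P=np.array([q(219,145,38),q(520,91,38),q(550,370,38),q(283,411,38)])
for i in range(4):
    e=P[(i+1)%4]-P[i]; print(np.hypot(*e).round(1),np.degrees(np.arctan2(e[1],e[0]))%90)
print(P.mean(0))
# post axis
e=q(459,190,72)-q(334,352,72); print('posts',np.degrees(np.arctan2(e[1],e[0]))%180)
# tab side
img,d=arm.get_image('top'); save(img[150:280,190:330],'t8.png',5)
o=arm.camera_info('top')
for n,z in [('rim_notch',50),('lock_pin',0),('pin_tip',15),('pin_seat',15)]:
    for e in arm.place_of(n,'top')[:1]: print(n,e['confidence'],at_z(o,e['uv'],z).round(1))
E
```

```text
[542.38364291  -6.85997129] [537.00391189  41.98488907] slot axis 96.28517532558965 49.14022679202844
211.9 5.7668720987916515
212.9 6.556109307705995
218.3 5.70796720150767
212.7 4.845813089333404
[539.32949671  19.20758943]
posts 49.466597414770774
rim_notch 0.98 [443.5  13.7  50. ]
pin_tip 0.53 [437.4   9.4  15. ]
pin_seat 0.7 [455.6  17.1  15. ]
```

View pics/t8.png

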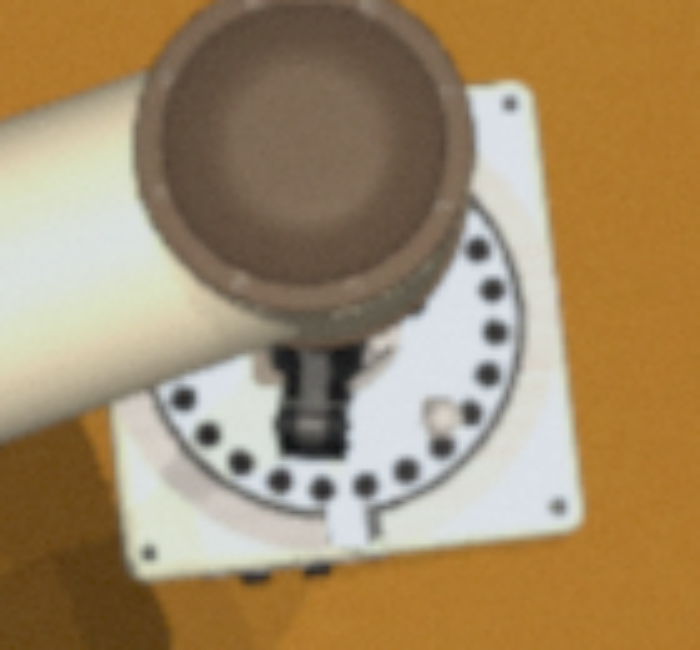

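>>> play_rows:
  motion: [100,-0.9,3,0,0,0,10.5,100,-1.8,6,0,0,0,21,100,-2.7,9,0,0,0,31.5,100,-3.6,12,0,0,0,42,100,-4.5,15,0,0,0,52.5]

```text
clock: 10.98
position: [494.3, 171.0, 201.5]
ee_rot: [0.935, -0.354, -0.001, 0.001]
contact_force: [-0.0, 0.3, -0.1]
gripper_width: 85.6
```

>>> play_rows:
  motion: [60,-0.9,3,0,0,0,10.5,60,-1.8,6,0,0,0,21,60,-2.7,9,0,0,0,31.5,60,-3.6,12,0,0,0,42,60,-4.5,15,-2,0,0,52.5]

```text
clock: 11.6
position: [450.3, 321.8, 182.8]
ee_rot: [0.995, 0.096, 0.0, -0.0]
contact_force: [-0.4, -0.3, 0.5]
gripper_width: 50.9
```

```bash
python3 w.py w9
```

```text
t 11.6 pos [450.3 321.8 182.8] rot [ 0.995  0.096  0.    -0.   ] F [-0.4 -0.3  0.5] T [ 0.02 -0.02 -0.01] w 50.9 q [ 9.140e-01  3.040e-01 -2.420e-01  1.000e-03 -1.023e+00  8.490e-01]
cam [526.8 336.1 326. ] axis [-0.296 -0.058 -0.953] 65.70646984690485
```

View pics/w9.png

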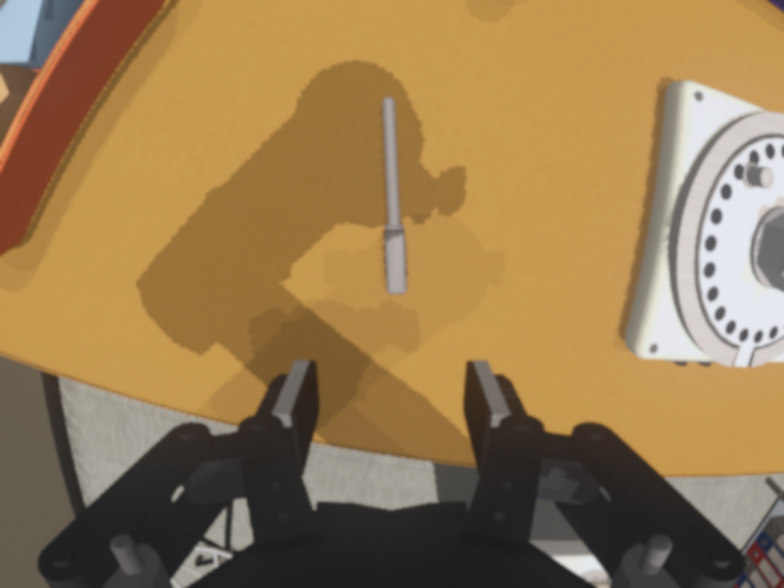

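```bash
python3 - <<'E'
from h import *
import pickle
ci=pickle.load(open('w9_ci.pkl','rb'))
img=np.load('w9_i.npy'); save(img[60:220,240:330],'w9p.png',5)
def q(x,y,z): return at_z(ci,np.array([x,y])/1.4,z,True)[:2]
t=q(389,99,17); r=q(393,228,17); g0=q(395,231,30); g1=q(397,290,30)
for a,b in [(t,r),(g0,g1)]:
    e=a-b; print(a.round(1),b.round(1),np.degrees(np.arctan2(e[1],e[0])),np.hypot(*e), (a+b)/2)
e=t-g1; print(np.degrees(np.arctan2(e[1],e[0])))
E
```

```text
[562.7 344.2] [476.7 324.6] 12.790408694633792 88.23387611528216 [519.70878188 334.39900304]
[477.1 323.4] [437.5 314.2] 13.093495788605859 40.6731589686695 [457.26856683 318.83216469]
13.442037180105075
```

View pics/w9p.png

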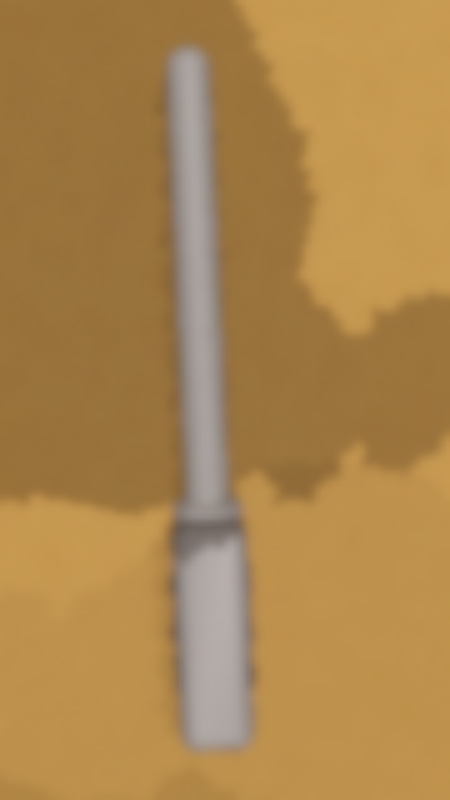

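>>> play_rows:
  motion: [45,0.65,-0.15,-5,0,0,2,45,0.65,-0.15,-11,0,0,2,45,0.65,-0.15,-15,0,0,2,45,0.65,-0.15,-17,0,0,2,45,0.65,-0.15,-17.9,0,0,2]

```text
clock: 12.28
position: [455.8, 317.6, 1.5]
ee_rot: [0.994, 0.11, -0.002, 0.002]
contact_force: [0.3, 0.3, -0.3]
gripper_width: 38.5
```

```bash
python3 w.py w10
```

```text
t 12.28 pos [455.8 317.6   1.5] rot [ 0.994  0.11  -0.002  0.002] F [ 0.3  0.3 -0.3] T [ 0.04 -0.03  0.03] w 38.5 q [ 0.9    0.542 -0.417 -0.    -0.617  0.891]
cam [532.3 334.7 144.4] axis [-0.299 -0.071 -0.952] 65.70646984690485
```

View pics/w10.png

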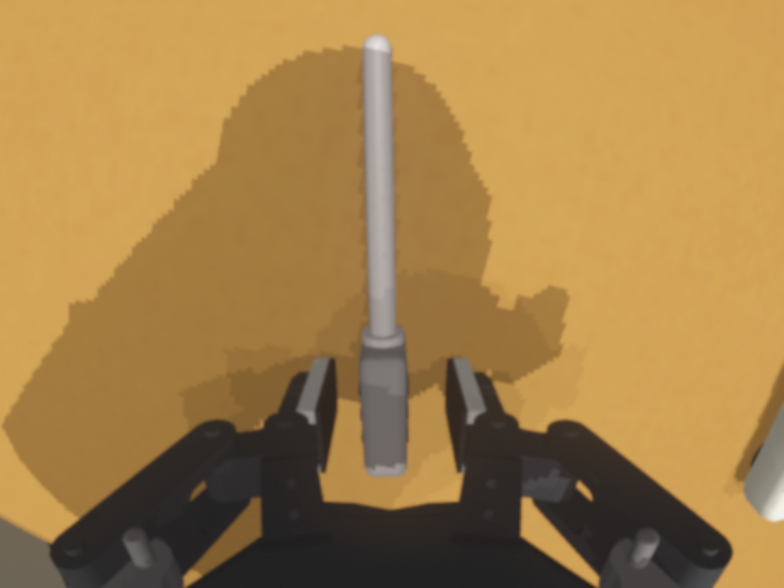

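>>> play_rows:
  motion: [45,0,0.1,0.2,0,0,1,0,0,0.1,0.2,0,0,1,0,0,0.1,0.2,0,0,1,0,0,0.1,0.2,0,0,1,0,0,0.1,0.2,0,0,1]

```text
clock: 12.95
position: [457.4, 320.8, 7.5]
ee_rot: [0.993, 0.119, 0.001, -0.001]
contact_force: [-0.7, 0.8, 6.6]
gripper_width: 12.7
```

>>> play_rows:
  motion: [0,0,0,0,0,0,0,0,0,0,1,0,0,0,0,0,0,5,0,0,0,0,0,0,10,0,0,0,0,0,0,13,0,0,0]

```text
clock: 13.58
position: [457.1, 320.4, 139.0]
ee_rot: [0.993, 0.119, 0.001, -0.001]
contact_force: [0.5, 0.1, -1.6]
gripper_width: 12.5
```

```bash
python3 w.py w11
```

```text
t 13.57 pos [457.1 320.4 139. ] rot [ 0.993  0.119  0.001 -0.001] F [ 0.5  0.1 -1.6] T [ 0.03 -0.01 -0.04] w 12.5 q [ 0.902  0.356 -0.289  0.    -0.923  0.908]
cam [532.6 338.  282.3] axis [-0.292 -0.07  -0.954] 65.70646984690485
```

View pics/w11.png

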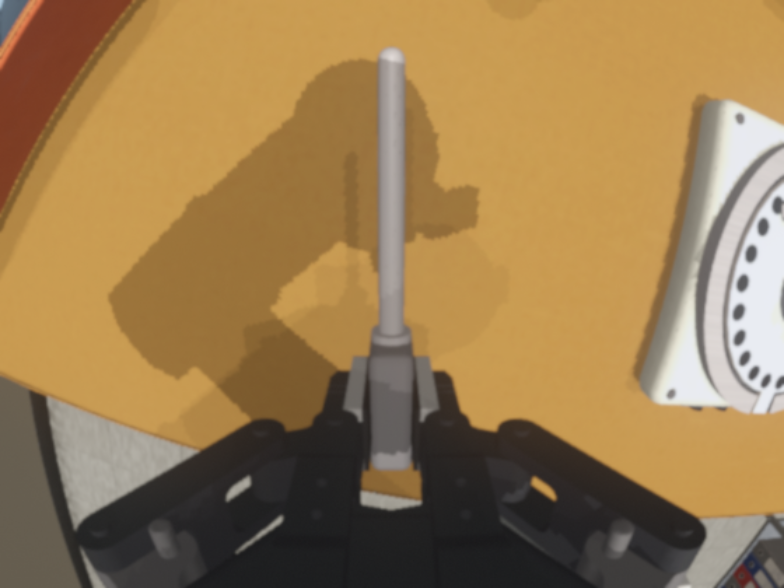

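```bash
cat > pin.py <<'E'
from h import *
import pickle,sys
n=sys.argv[1]; ci=pickle.load(open(n+'_ci.pkl','rb')); d=np.load(n+'_d.npy'); R=np.array(ci['R'])
s=arm.read_state(); T=Rot.from_quat(s['ee_rot']).as_matrix(); p=np.array(s['position'])
for x,y in [(391,62),(391,100),(391,160),(391,220),(392,280),(392,318),(392,340),(391,380),(391,440),(391,462)]:
    u=np.array([x,y])/1.4; o,v=ray(ci,u,True)
    dd=np.median(d[int(u[1])-1:int(u[1])+2,int(u[0])-1:int(u[0])+2]); X=o+v*dd/(R[2]@v)
    print((x,y),'world',X.round(1),'tool',(T.T@(X-p)).round(1))
E
python3 pin.py w11
```

```text
(391, 62) world [558.6 344.4 151.3] tool [102.4   1.7  -7.8]
(391, 100) world [547.8 341.8 150.6] tool [91.3  1.7 -7.2]
(391, 160) world [530.9 337.7 151. ] tool [73.9  1.7 -7.7]
(391, 220) world [513.9 333.5 150.8] tool [56.4  1.7 -7.6]
(392, 280) world [496.3 328.9 150.6] tool [38.2  2.  -7.6]
(392, 318) world [484.5 326.  151. ] tool [26.1  2.  -8. ]
(392, 340) world [478.5 324.6 153.7] tool [ 19.9   2.  -10.8]
(391, 380) world [469.3 322.6 162.1] tool [ 10.5   1.6 -19.3]
(391, 440) world [447.6 317.3 162. ] tool [-11.7   1.6 -19.4]
(391, 462) world [438.9 315.2 162.3] tool [-20.8   1.6 -19.7]
```

```bash
python3 -c "
from h import *
st();ci=arm.camera_info('wrist');print((-np.array(ci['R']).T@ci['t']).round(1)); arm.get_image('top'); st(); ci=arm.camera_info('wrist');print((-np.array(ci['R']).T@ci['t']).round(1))"
```

```text
t 13.62 pos [458.8 321.8 142.7] rot [ 0.993  0.12   0.004 -0.003] F [0.6 0.9 1.4] T [ 0.05 -0.07 -0.02] w 12.7 q [ 0.902  0.352 -0.285  0.002 -0.924  0.908]
[533.5 338.9 286.5]
t 13.68 pos [458.3 321.6 140.4] rot [ 0.993  0.119  0.003 -0.003] F [ 0.   0.6 -1.5] T [ 0.03 -0.06 -0.06] w 12.6 q [ 0.902  0.354 -0.287  0.001 -0.921  0.908]
[533.2 338.7 284.1]
```

>>> play_rows:
  motion: [0,0.7,-1.2,0.4,0,0,-9.8,0,1.4,-2.4,0.4,0,0,-19.5,0,2.1,-3.6,0.4,0,0,-29.3,0,2.7,-4.8,0.4,0,0,-39,0,3.4,-6,0.4,0,0,-48.8]

```text
clock: 14.3
position: [490.0, 259.0, 138.6]
ee_rot: [0.952, -0.305, -0.001, 0.001]
contact_force: [0.0, 0.9, -0.9]
gripper_width: 12.8
```

>>> play_rows:
  motion: [0,0.7,-1.2,0,0,0,-9.8,0,1.4,-2.4,0,0,0,-19.5,0,2.1,-3.6,0,0,0,-29.3,0,2.7,-4.8,0,0,0,-39,0,3.4,-6,0,0,0,-48.8]

```text
clock: 14.92
position: [523.9, 199.1, 138.6]
ee_rot: [0.742, -0.671, -0.001, 0.001]
contact_force: [-0.4, -0.3, -0.1]
gripper_width: 12.8
```

>>> play_rows:
  motion: [0,0,0,-1.5,0,0,0,0,0,0,-3,0,0,0,0,0,0,-4.5,0,0,0,0,0,0,-5,0,0,0,0,0,0,-5,0,0,0]

```text
clock: 15.55
position: [524.6, 200.2, 89.5]
ee_rot: [0.744, -0.668, -0.0, 0.001]
contact_force: [-0.1, 0.6, 0.1]
gripper_width: 12.7
```

```bash
python3 w.py w12
```

```text
t 15.55 pos [524.6 200.2  89.5] rot [ 0.744 -0.668 -0.     0.001] F [-0.1  0.6  0.1] T [-0.02  0.02  0.01] w 12.7 q [ 0.653  0.422 -0.333  0.    -0.818 -0.546]
cam [533.4 122.8 232.7] axis [-0.033  0.3   -0.953] 65.70646984690485
```

View pics/w12.png

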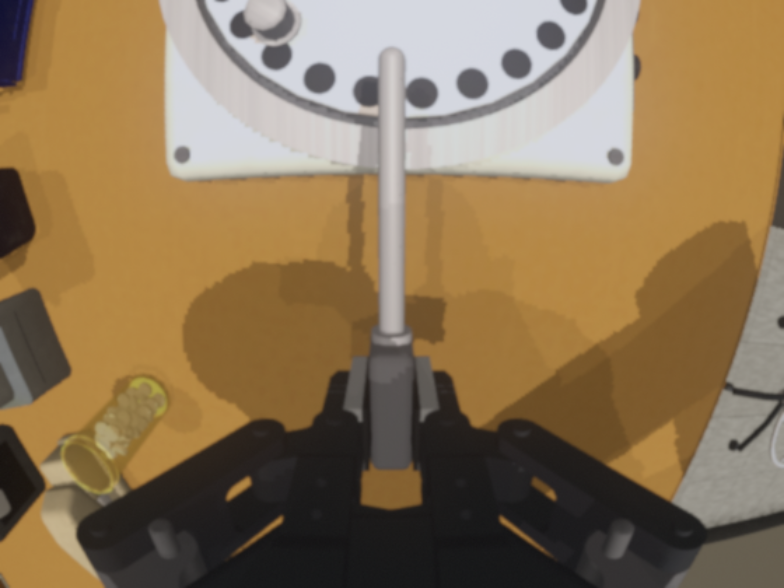

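```bash
sed -i "s/s=arm.read_state.*/import json\nT=Rot.from_quat(json.loads(sys.argv[2])).as_matrix(); p=np.array(json.loads(sys.argv[3]))/" pin.py; python3 pin.py w12 "[0.744,-0.668,0,0.001]" "[524.6,200.2,89.5]"
python3 - <<'E'
from h import *
import pickle
ci=pickle.load(open('w12_ci.pkl','rb'))
t=at_z(ci,np.array([391,46])/1.4,97,True); r=at_z(ci,np.array([391.5,325])/1.4,99,True); print('tip',t,'root',r)
e=(t-r)[:2];print(np.degrees(np.arctan2(e[1],e[0])),np.hypot(*e))
# line offset relative to axis
a=np.radians(96);u=np.array([np.cos(a),np.sin(a)]);nrm=np.array([-u[1],u[0]])
for C in [(541,20.5)]:
    print([(round(float((q[:2]-C)@u),1),round(float((q[:2]-C)@nrm),1)) for q in (t,r)])
img,d=arm.get_image('scene');save(img[150:280,150:330],'s12.png',4)
img,d=arm.get_image('top');save(img[120:270,190:330],'t12.png',5)
st()
E
```

```text
(391, 62) world [536.   96.3 101.4] tool [104.5  -0.2 -11.8]
(391, 100) world [534.8 107.5 101.5] tool [ 93.3  -0.2 -11.8]
(391, 160) world [533.  124.8 101.7] tool [ 75.9  -0.2 -12.1]
(391, 220) world [531.1 142.  101.9] tool [ 58.5  -0.2 -12.3]
(392, 280) world [528.9 160.  101.8] tool [ 40.4   0.1 -12.2]
(392, 318) world [527.5 172.3 101.2] tool [ 28.1   0.1 -11.7]
(392, 340) world [526.9 178.3 104.3] tool [ 22.    0.1 -14.8]
(391, 380) world [526.2 187.8 112.5] tool [ 12.5  -0.2 -23. ]
(391, 440) world [523.8 209.9 112.7] tool [ -9.7  -0.2 -23.2]
(391, 462) world [522.8 218.9 112.8] tool [-18.8  -0.2 -23.4]
tip [536.64766941  90.43507672  97.        ] root [527.3271882  175.50286443  99.        ]
-83.74730903255076 85.57686530555172
[(70.0, -3.0), (155.6, -2.6)]
t 15.7 pos [525.1 200.4  90.7] rot [ 0.744 -0.669  0.    -0.001] F [-0.2 -0.1 -0.8] T [ 0.05  0.03 -0.01] w 12.8 q [ 0.653  0.42  -0.332  0.    -0.818 -0.547]
```

View pics/s12.png

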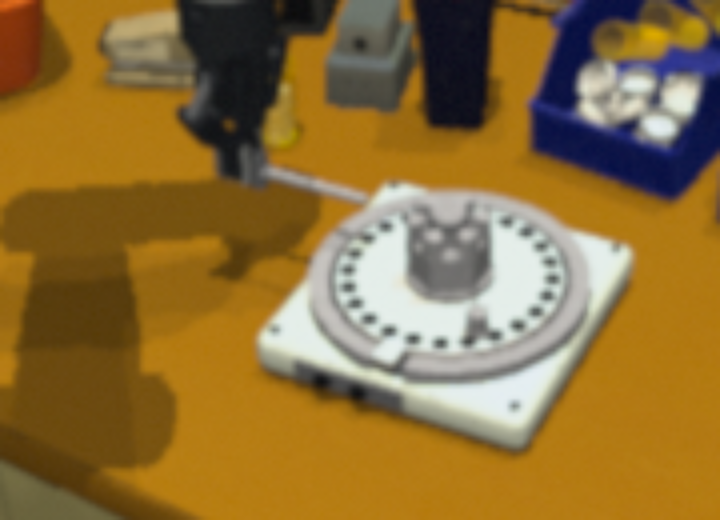

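View pics/t12.png

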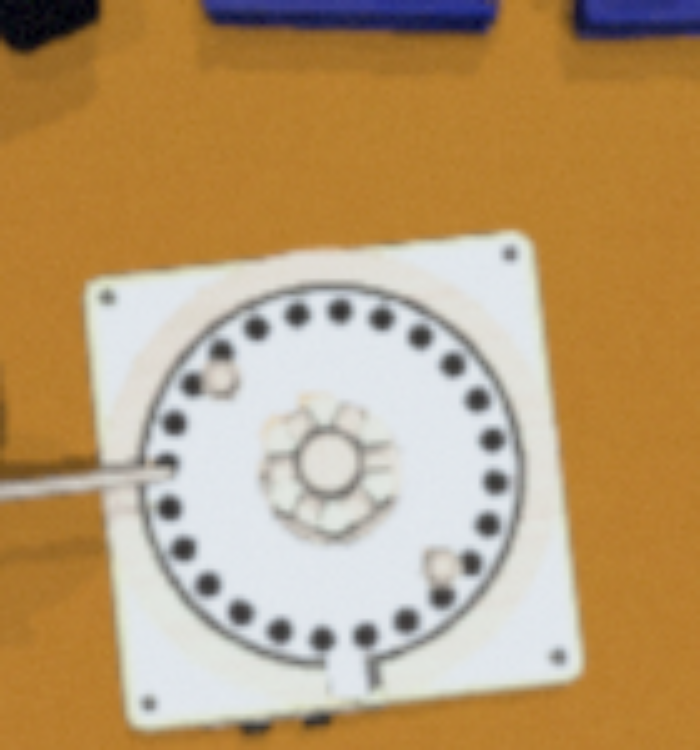

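```bash
python3 - <<'E'
from h import *
ci=arm.camera_info('top')
def p(x,y,z): return at_z(ci,np.array([x,y])/5+[190,120]-.4,z)[:2]
a,b=p(0,490,97),p(170,468,97); S=p(330,463,114); l,r=p(277,472,107),p(383,457,107)
e=b-a; print(a,b,np.degrees(np.arctan2(e[1],e[0]))); print('S',S,'slots',l,r,np.degrees(np.arctan2(*(l-r)[::-1])))
u=e/np.hypot(*e); n=np.array([-u[1],u[0]]); print('offset of S',(S-a)@n,(S-a)@u, 'tip dist',(S-b)@u, 'slots off',(l-a)@n,(r-a)@n)
E
python3 - <<'E'
import cv2
im=cv2.imread('pics/t12.png'); print(im.shape)
cv2.imwrite('pics/t12z.png',cv2.resize(im[360:580,0:420],None,fx=1.8,fy=1.8))
E
```

```text
[530.3520663  168.81541279] [539.81381722  92.36267088] -82.94497786139972
S [540.05841182  19.82445043] slots [536.80575155  43.66900954] [543.25068006  -3.84979053] 97.7238401882342
offset of S -8.666579013066938 149.05505833202642 tip dist 72.01905067862081 slots off -8.965965197683197 -8.406208712442561
(750, 700, 3)
```

View pics/t12z.png

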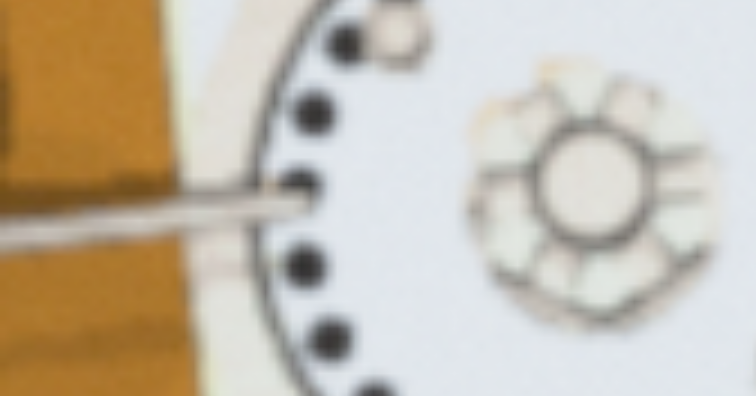

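>>> play_rows:
  motion: [0,-0.1,-1.2,0,0,0,0,0,0,-2.4,0,0,0,0,0,0.1,-3.6,-0.05,0,0,0,0,0.1,-3.6,-0.05,0,0,0,0,0.1,-3.6,-0.05,0,0,0]

```text
clock: 16.32
position: [526.0, 163.9, 89.7]
ee_rot: [0.743, -0.669, 0.0, -0.0]
contact_force: [-0.4, -0.3, -0.9]
gripper_width: 12.6
```

```bash
python3 w.py w13; python3 - <<'E'
from h import *
st()
img=np.load('w13_i.npy'); save(img[0:150,200:360],'w13n.png',4.8)
img,d=arm.get_image('scene');save(img[170:250,190:310],'s13.png',6)
E
```

```text
t 16.32 pos [526.  163.9  89.7] rot [ 0.743 -0.669  0.    -0.   ] F [-0.4 -0.3 -0.9] T [-0.07  0.    0.04] w 12.6 q [ 0.596  0.406 -0.36   0.    -0.805 -0.491]
cam [534.5  86.4 232.8] axis [-0.032  0.301 -0.953] 65.70646984690485
t 16.38 pos [526.  164.2  89.7] rot [ 0.744 -0.669  0.    -0.   ] F [ 0.5  0.2 -0.2] T [-0.04  0.   -0.02] w 13.0 q [ 0.597  0.406 -0.36   0.    -0.805 -0.491]
```

View pics/w13n.png

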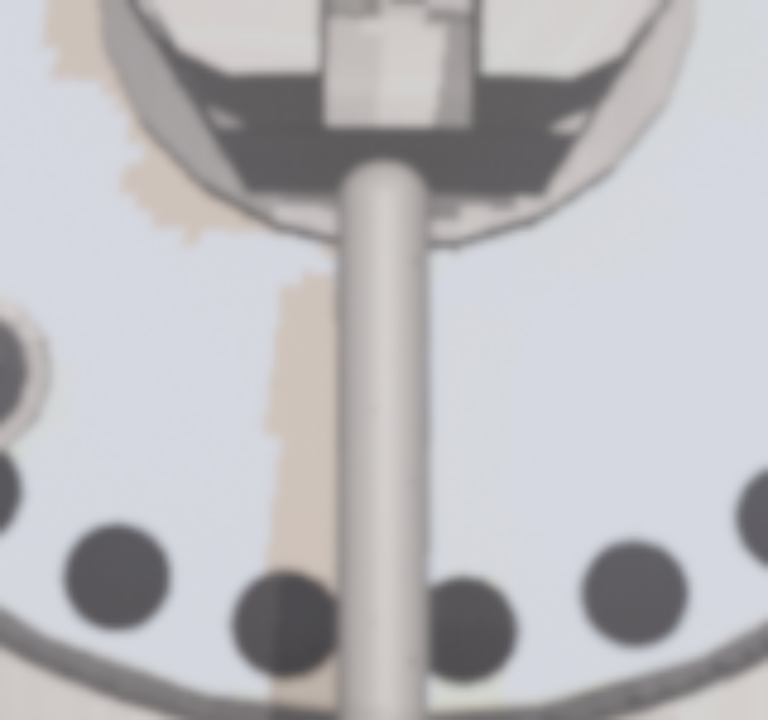

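View pics/s13.png

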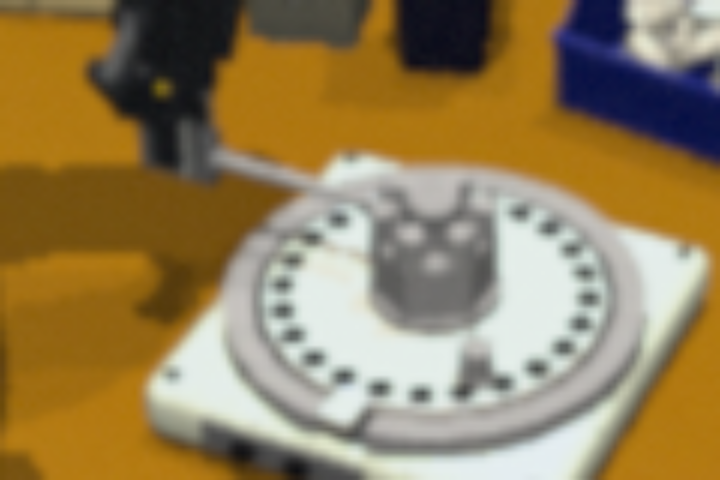

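```bash
python3 - <<'E'
from h import *
import pickle
n='w13'; ci=pickle.load(open(n+'_ci.pkl','rb')); d=np.load(n+'_d.npy'); R=np.array(ci['R']); print(ci['cx'],ci['cy'])
for nm,x,y in [('tip',384,185),('sh',384,300),('sh',384,500),('floor',400,100),('floor',400,60),('toothL',250,30),('toothR',540,30),('plate',600,350),('boss',285,215)]:
    u=np.array([x,y])/4.8+[200,0]-.4; o,v=ray(ci,u,True)
    dd=np.median(d[int(u[1]+.5)-1:int(u[1]+.5)+2,int(u[0]+.5)-1:int(u[0]+.5)+2]); X=o+v*dd/(R[2]@v)
    print(nm,X.round(1))
for nm,x,y,z in [('slotL',325,128,89.5),('slotR',472,128,89.5),('tL',323,78,107),('tR',476,78,107),('tip',384,160,97)]:
    print(nm,at_z(ci,np.array([x,y])/4.8+[200,0]-.4,z,True).round(1))
E
```

```text
278.99099589973343 209.0394256629873
tip [537.5  57.4 101.5]
sh [536.4  67.5 102.5]
sh [534.6  84.3 101.3]
floor [537.2  46.5  90. ]
floor [537.6  42.6  90. ]
toothL [549.3  46.4 107.7]
toothR [526.5  44.  108.1]
plate [512.1  63.   52.1]
boss [548.8  52.6  59. ]
slotL [543.6  49.8  89.5]
slotR [530.4  48.4  89.5]
tL [543.1  50.  107. ]
tR [531.1  48.6 107. ]
tip [537.8  54.2  97. ]
```

>>> play_rows:
  motion: [0,-0.15,0,0,0,0,0,0,-0.15,0,0,0,0,0,0,-0.1,-0.5,0,0,0,0,0,-0.05,-1,0,0,0,0,0,0,-1.5,0,0,0,0]

```text
clock: 17.05
position: [525.8, 148.6, 89.6]
ee_rot: [0.744, -0.669, -0.0, 0.0]
contact_force: [-0.2, -0.4, -1.0]
gripper_width: 13.0
```

```bash
python3 w.py w14; python3 - <<'E'
from h import *
st()
img=np.load('w14_i.npy'); save(img[0:150,200:360],'w14n.png',4.8)
E
```

```text
t 17.05 pos [525.8 148.6  89.6] rot [ 0.744 -0.669 -0.     0.   ] F [-0.2 -0.4 -1. ] T [ 0.    0.   -0.05] w 13.0 q [ 0.572  0.4   -0.371 -0.    -0.801 -0.466]
cam [534.4  71.1 232.8] axis [-0.032  0.301 -0.953] 65.70646984690485
t 17.1 pos [525.7 148.1  89.6] rot [ 0.743 -0.669 -0.     0.   ] F [-0.5 -0.7 -1.3] T [-0.08 -0.01  0.02] w 12.6 q [ 0.572  0.399 -0.371 -0.    -0.801 -0.466]
```

View pics/w14n.png

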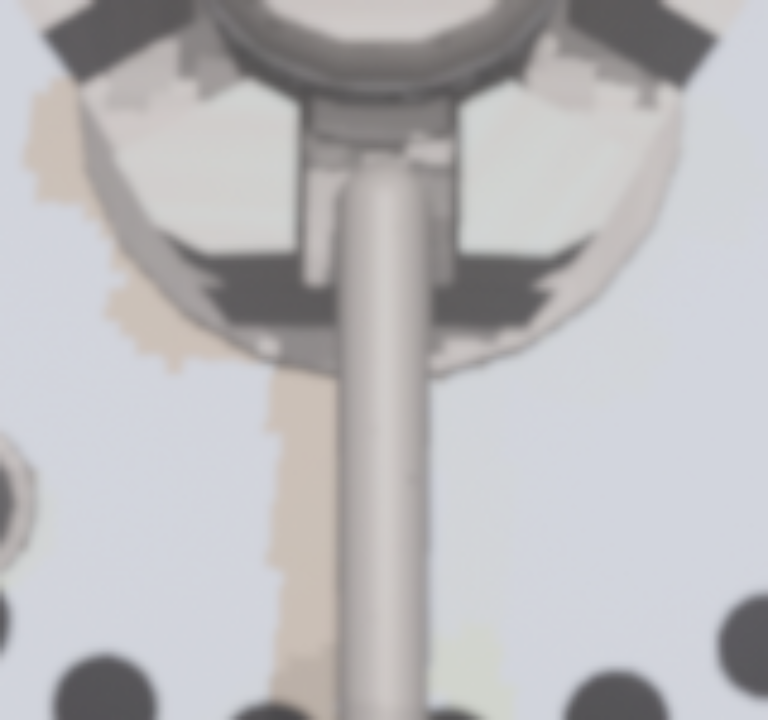

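>>> play_rows:
  motion: [0,0.15,-1.2,0,0,0,0,0,0.3,-2.4,0,0,0,0,0,0.4,-3.6,0,0,0,0,0,0.55,-4.8,0,0,0,0,0,0.65,-6,0,0,0,0]

```text
clock: 17.73
position: [532.4, 88.1, 89.6]
ee_rot: [0.743, -0.669, 0.0, -0.0]
contact_force: [-0.2, -0.4, -0.7]
gripper_width: 12.7
```

```bash
python3 w.py w15
```

```text
t 17.73 pos [532.4  88.1  89.6] rot [ 0.743 -0.669  0.    -0.   ] F [-0.2 -0.4 -0.7] T [0.06 0.03 0.04] w 12.7 q [ 0.465  0.39  -0.387  0.    -0.794 -0.359]
cam [541.   10.6 232.8] axis [-0.032  0.301 -0.953] 65.70646984690485
```

View pics/w15.png

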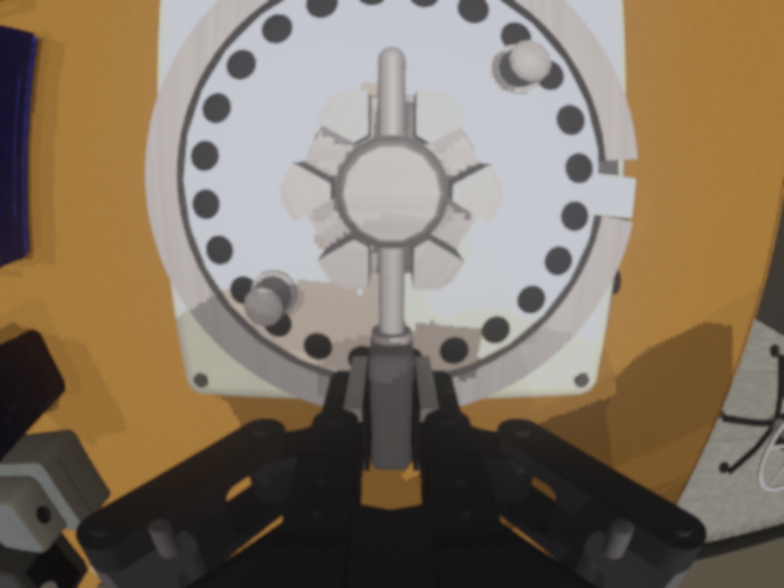

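>>> play_rows:
  motion: [0,0.05,-0.8,0,0,0,0,0,0.15,-1.5,0,0,0,0,0,0.2,-1.9,0,0,0,0,0,0.2,-2.1,0,0,0,0,0,0.2,-2.1,0,0,0,0]

```text
clock: 18.4
position: [534.4, 68.8, 89.7]
ee_rot: [0.744, -0.669, -0.0, -0.001]
contact_force: [-1.7, 3.4, -1.1]
gripper_width: 12.4
```

```bash
python3 w.py w16;  python3 - <<'E'
from h import *
img=np.load('w16_i.npy'); save(img[100:300,200:360],'w16n.png',3)
E
```

```text
t 18.4 pos [534.4  68.8  89.7] rot [ 0.744 -0.669 -0.    -0.001] F [-1.7  3.4 -1.1] T [ 1.03  0.27 -0.01] w 12.4 q [ 0.429  0.388 -0.389 -0.001 -0.792 -0.322]
cam [543.   -8.8 232.7] axis [-0.031  0.302 -0.953] 65.70646984690485
```

View pics/w16n.png

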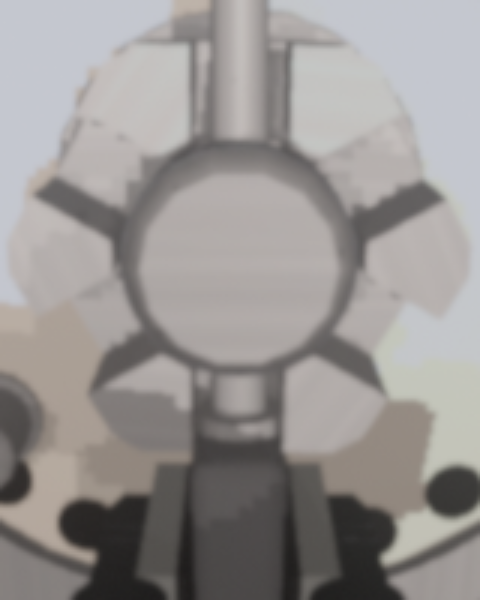

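>>> play_rows:
  motion: [0,0,-0.1,0,0,0,0,0,0,-0.1,0,0,0,0]

```text
clock: 18.7
position: [534.4, 68.7, 89.7]
ee_rot: [0.744, -0.669, -0.0, -0.001]
contact_force: [-1.5, 8.1, -0.2]
gripper_width: 12.7
```

```bash
python3 - <<'E'
from h import *
st()
import pickle
n='w16'; ci=pickle.load(open(n+'_ci.pkl','rb')); d=np.load(n+'_d.npy'); R=np.array(ci['R'])
C=np.array([540.3,20.6]);a=np.radians(96);u=np.array([np.cos(a),np.sin(a)])
for x,y in [(240,400),(240,430),(240,450),(240,470),(240,490),(240,540),(160,380),(240,300)]:
    q=np.array([x,y])/3+[200,100]; o,v=ray(ci,q,True)
    dd=d[int(q[1]),int(q[0])]; X=o+v*dd/(R[2]@v); print((x,y),X.round(1),'r',round((X[:2]-C)@u,1))
E
```

```text
t 18.7 pos [534.4  68.7  89.7] rot [ 0.744 -0.669 -0.    -0.001] F [-1.5  8.1 -0.2] T [ 2.28  0.65 -0.06] w 12.7 q [ 0.428  0.388 -0.389 -0.002 -0.792 -0.32 ]
(240, 400) [537.   44.  100.8] r 23.6
(240, 430) [536.7  47.2 104.4] r 26.8
(240, 450) [536.5  48.6 108.1] r 28.3
(240, 470) [536.4  49.4 112.8] r 29.1
(240, 490) [536.1  52.8 112.3] r 32.4
(240, 540) [535.2  60.8 112.2] r 40.5
(160, 380) [548.5  39.4 107.9] r 17.8
(240, 300) [539.1  24.9 114.8] r 4.4
```

>>> play_rows:
  motion: [0,0,0.1,0,0,0,0,45,0,0.1,0,0,0,0,45,0,0.1,0,0,0,0,45,0,0.1,0,0,0,0,45,0,0.1,0,0,0,0]

```text
clock: 19.32
position: [534.3, 67.8, 89.7]
ee_rot: [0.743, -0.669, 0.0, 0.0]
contact_force: [0.3, -0.3, -0.6]
gripper_width: 38.7
```

```bash
python3 w.py w17
```

```text
t 19.32 pos [534.3  67.8  89.7] rot [ 0.743 -0.669  0.     0.   ] F [ 0.3 -0.3 -0.6] T [ 0.   -0.    0.03] w 38.7 q [ 0.428  0.388 -0.39   0.    -0.793 -0.322]
cam [542.9  -9.7 232.8] axis [-0.032  0.301 -0.953] 65.70646984690485
```

View pics/w17.png

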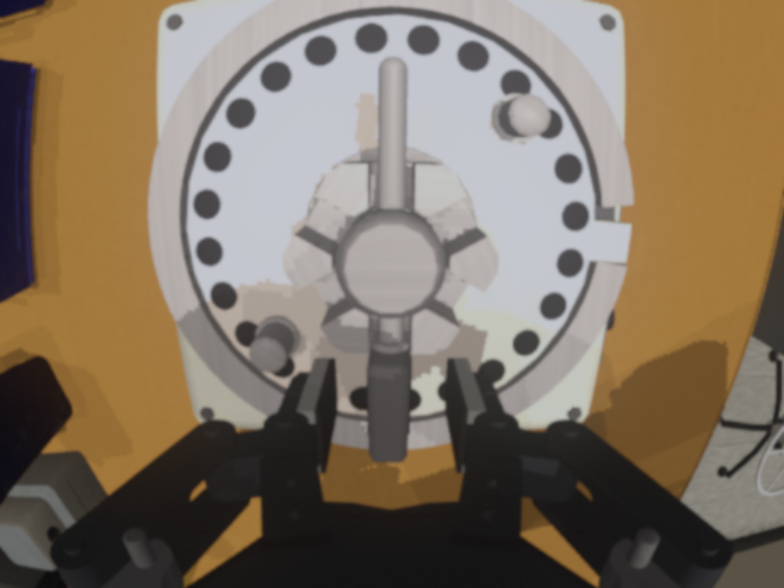

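```bash
cat > m.py <<'E'
from h import *
import pickle,sys
n=sys.argv[1]; ci=pickle.load(open(n+'_ci.pkl','rb')); d=np.load(n+'_d.npy'); R=np.array(ci['R'])
C=np.array([540.3,20.6]);a=np.radians(96);u=np.array([np.cos(a),np.sin(a)])
for x,y in eval(sys.argv[2]):
    q=np.array([x,y])/1.4; o,v=ray(ci,q,True)
    dd=d[int(q[1]),int(q[0])]; X=o+v*dd/(R[2]@v); print((x,y),X.round(1),'r',round((X[:2]-C)@u,1))
E
python3 m.py w17 "[(392,64),(392,75),(392,120),(392,190),(390,325),(390,335),(390,340),(390,345),(390,350),(390,355),(390,360),(390,400),(390,450),(390,458)]"
python3 - <<'E'
from h import *
img=np.load('w17_i.npy'); save(img[200:340,220:340],'w17n.png',5)
E
```

```text
(392, 64) [545.2 -34.  109.2] r -54.8
(392, 75) [544.8 -31.1 108.2] r -51.9
(392, 120) [543.5 -18.7 107.9] r -39.4
(392, 190) [541.4   0.7 104.9] r -19.9
(390, 325) [537.5  43.1  99.3] r 22.7
(390, 335) [537.1  47.2  97.6] r 26.8
(390, 340) [536.9  48.9  97.8] r 28.5
(390, 345) [536.8  50.2  98.8] r 29.8
(390, 350) [536.6  51.2 100.5] r 30.8
(390, 355) [536.4  53.1 100.3] r 32.7
(390, 360) [536.5  52.9 104.3] r 32.5
(390, 400) [535.   66.2 106.4] r 45.9
(390, 450) [532.6  89.2 102.8] r 69.0
(390, 458) [532.2  92.8 102.9] r 72.7
```

View pics/w17n.png

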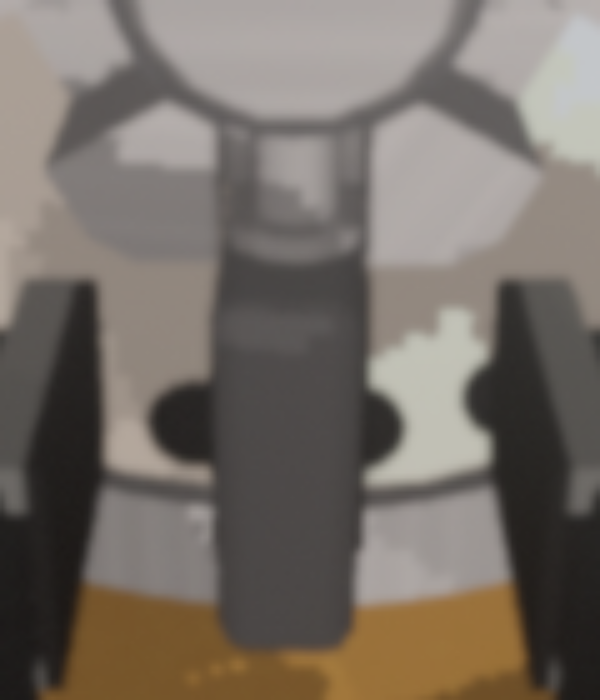

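>>> play_rows:
  motion: [45,0,0,3,0,0,0,45,0,0,6,0,0,0,45,0,1,9,0,0,0,45,-0.3,3,10,0,0,0,45,-0.5,5,10,0,0,0]

```text
clock: 20.0
position: [529.0, 119.3, 189.6]
ee_rot: [0.743, -0.669, -0.0, -0.0]
contact_force: [-0.2, -0.4, -0.2]
gripper_width: 38.3
```

>>> play_rows:
  motion: [45,0,0,0,0,0,0,45,0,0,0,0,0,0]

```text
clock: 20.25
position: [528.5, 118.2, 188.3]
ee_rot: [0.744, -0.668, -0.001, 0.001]
contact_force: [0.6, 0.0, 0.8]
gripper_width: 38.1
```

```bash
python3 w.py w18; python3 - <<'E'
from h import *
img=np.load('w18_i.npy'); save(img[100:300,200:360],'w18n.png',3)
E
```

```text
t 20.25 pos [528.5 118.2 188.3] rot [ 0.744 -0.668 -0.001  0.001] F [0.6 0.  0.8] T [0.   0.05 0.01] w 38.1 q [ 0.519  0.281 -0.26  -0.    -1.032 -0.413]
cam [537.6  40.9 331.5] axis [-0.035  0.3   -0.953] 65.70646984690485
```

View pics/w18.png

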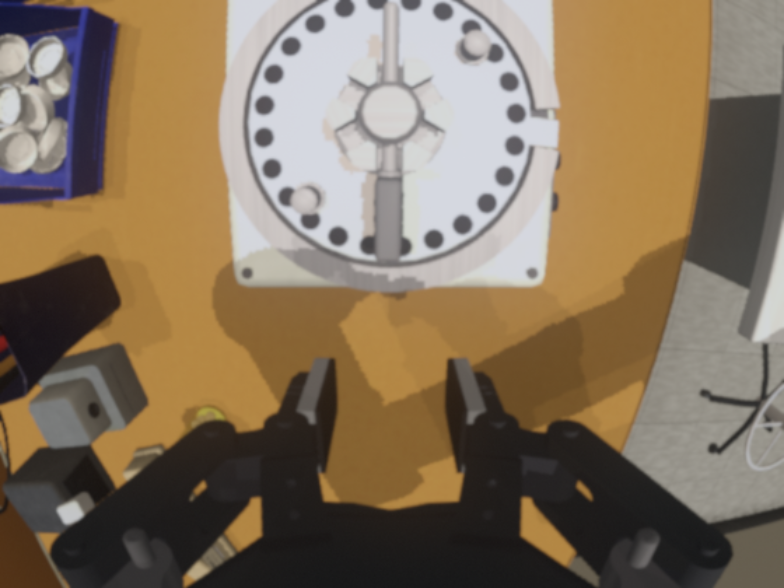

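```bash
python3 - <<'E'
from h import *
import pickle
n='w18'; ci=pickle.load(open(n+'_ci.pkl','rb')); d=np.load(n+'_d.npy'); R=np.array(ci['R'])
C0=at_z(ci,np.array([388.5,112])/1.4,114,True)[:2]; print('spindle',C0)
C=np.array([540.3,20.6]);a=np.radians(96);u=np.array([np.cos(a),np.sin(a)])
img=np.load('w18_i.npy')
for row in range(110,194,2):
    q=np.array([388/1.4 if row>125 else 389/1.4,row]); o,v=ray(ci,q,True)
    dd=d[row,int(round(q[0]))]; X=o+v*dd/(R[2]@v); print(row,img[row,int(round(q[0]))],X.round(1),'r',round((X[:2]-C0)@u,1))
E
```

```text
spindle [540.1231929   21.33947367]
110 [199 193 191] [537.8  41.3  98.6] r 20.1
112 [199 193 191] [537.6  42.8  98.1] r 21.6
114 [199 193 191] [537.5  44.2  99.7] r 23.0
116 [198 193 191] [537.3  45.6  97.4] r 24.5
118 [198 192 190] [537.1  47.1  97.7] r 25.9
120 [195 190 188] [537.   48.5  98.3] r 27.3
122 [181 176 174] [536.8  49.9  98.1] r 28.8
124 [187 181 179] [536.7  51.3  99.7] r 30.1
126 [151 146 146] [537.   52.6 102.3] r 31.4
128 [122 119 120] [536.9  53.8 106.1] r 32.6
130 [144 140 140] [536.8  55.1 106.9] r 34.0
132 [149 145 145] [536.6  56.4 109.2] r 35.2
134 [150 146 147] [536.5  57.8 107.7] r 36.7
136 [150 146 147] [536.3  59.3 107. ] r 38.1
138 [150 146 146] [536.2  60.7 106.2] r 39.6
140 [150 146 147] [536.   62.1 106.7] r 40.9
142 [150 146 147] [535.9  63.4 107.2] r 42.3
144 [151 146 146] [535.7  64.9 105.7] r 43.8
146 [150 146 146] [535.6  66.3 106.5] r 45.1
148 [150 146 146] [535.4  67.7 105.9] r 46.6
150 [150 145 145] [535.3  69.1 106.1] r 48.0
152 [150 145 145] [535.1  70.5 105.9] r 49.4
154 [150 145 145] [535.   72.  105.1] r 51.0
156 [150 145 145] [534.8  73.5 104.6] r 52.5
158 [149 144 145] [534.7  74.8 105.4] r 53.7
160 [149 144 144] [534.5  76.4 104.5] r 55.3
162 [149 144 144] [534.4  77.8 104.4] r 56.8
164 [148 143 143] [534.2  79.2 104.6] r 58.2
166 [148 143 144] [534.   80.9 103.2] r 59.8
168 [148 143 143] [533.9  82.2 103.9] r 61.2
170 [147 143 143] [533.7  83.6 104.3] r 62.5
172 [146 142 142] [533.6  85.4 102.3] r 64.4
174 [146 141 142] [533.4  86.8 102.6] r 65.8
176 [146 141 142] [533.3  88.1 103.2] r 67.1
178 [145 141 141] [533.1  89.8 102.3] r 68.8
180 [145 141 140] [532.9  91.1 102.7] r 70.2
182 [145 140 139] [532.8  92.4 103.8] r 71.4
184 [139 134 133] [532.6  94.1 102.8] r 73.1
186 [120 115 115] [532.4  95.9 101.2] r 75.0
188 [113 109 110] [530.9 112.4  40.3] r 91.5
190 [135 130 128] [530.8 112.8  45.9] r 92.0
192 [188 182 179] [530.7 113.7  50. ] r 92.8
```

View pics/w18n.png

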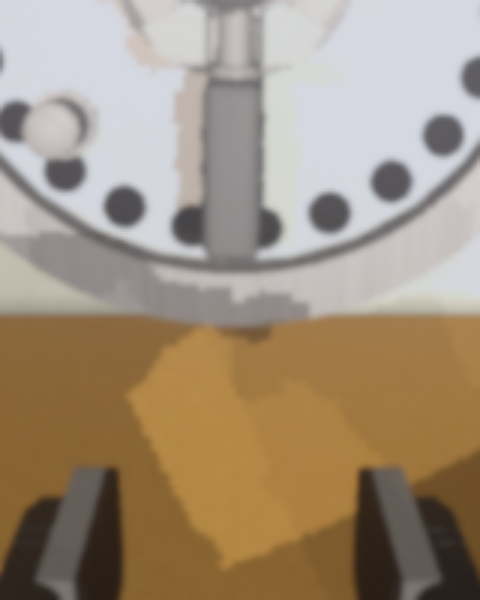

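>>> play_rows:
  motion: [0,0.1,0.2,0,0,0,0,0,0.1,0.2,-3,0,0,0,0,0.1,0.2,-7,0,0,0,0,0.1,0.2,-10.2,0,0,0,0,0.1,0.2,-10.2,0,0,0]

```text
clock: 20.92
position: [528.7, 118.9, 85.2]
ee_rot: [0.743, -0.669, -0.001, 0.003]
contact_force: [0.1, 0.8, 0.7]
gripper_width: -0.1
```

```bash
python3 w.py w19
```

```text
t 20.93 pos [528.7 118.9  85.2] rot [ 0.743 -0.669 -0.001  0.003] F [0.1 0.8 0.7] T [ 0.03 -0.06  0.03] w -0.1 q [ 0.52   0.402 -0.382 -0.    -0.794 -0.415]
cam [538.1  41.8 228.6] axis [-0.037  0.298 -0.954] 65.70646984690485
```

View pics/w19.png

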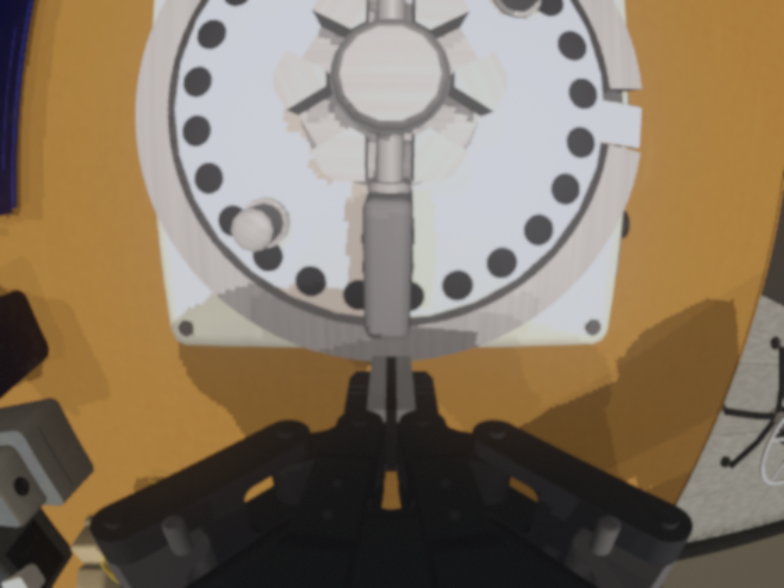

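>>> play_rows:
  motion: [0,0.05,-0.4,0,0,0,0,0,0.1,-0.8,0,0,0,0,0,0.1,-1,0,0,0,0,0,0.1,-1.1,0,0,0,0,0,0.1,-1.2,0,0,0,0]

```text
clock: 21.6
position: [531.5, 108.2, 87.8]
ee_rot: [0.744, -0.669, 0.0, -0.0]
contact_force: [-0.5, 2.0, -0.2]
gripper_width: -0.0
```

>>> play_rows:
  motion: [0,0,-0.05,0,0,0,0,0,0,-0.1,0,0,0,0,0,0,-0.15,0,0,0,0]

```text
clock: 21.98
position: [531.8, 107.4, 87.9]
ee_rot: [0.744, -0.669, 0.0, -0.001]
contact_force: [-0.8, 5.3, 1.7]
gripper_width: -0.2
```

>>> play_rows:
  motion: [0,0,-0.1,0,0,0,0,0,0,-0.1,0,0,0,0]

```text
clock: 22.22
position: [532.3, 107.2, 88.3]
ee_rot: [0.744, -0.668, 0.0, -0.002]
contact_force: [-1.5, 6.7, 1.7]
gripper_width: -0.0
```

```bash
python3 w.py w20
```

```text
t 22.23 pos [532.3 107.2  88.3] rot [ 0.744 -0.668  0.    -0.002] F [-1.5  6.7  1.7] T [ 2.04  0.27 -0.01] w -0.0 q [ 0.497  0.395 -0.382 -0.001 -0.79  -0.39 ]
cam [540.6  29.3 231.3] axis [-0.029  0.303 -0.952] 65.70646984690485
```

View pics/w20.png

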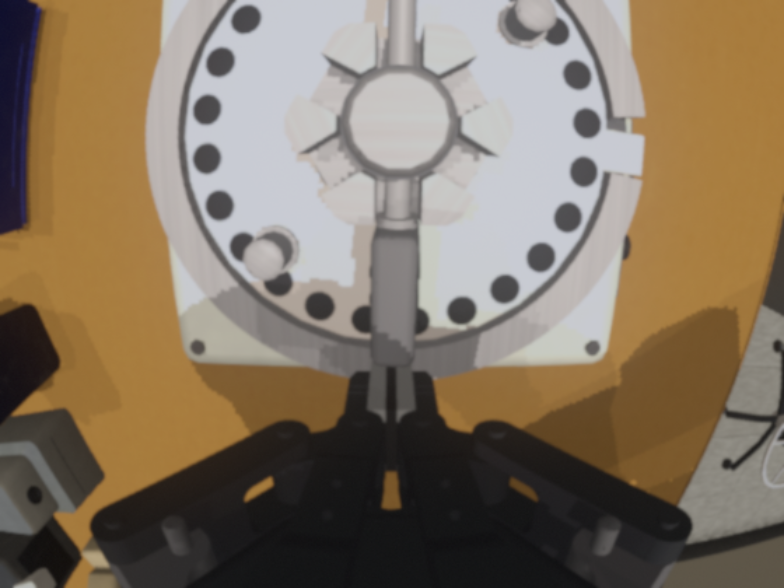

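The push meets a firm stop: the force rises with no travel. Backing off and lifting clear.

>>> play_rows:
  motion: [0,-0.05,0.5,0,0,0,0,0,-0.2,2,0,0,0,0,0,-0.4,4,3,0,0,0,0,-0.6,6,8,0,0,0,0,-0.6,6,13,0,0,0]

```text
clock: 22.9
position: [524.7, 166.8, 218.5]
ee_rot: [0.744, -0.668, -0.0, 0.001]
contact_force: [0.5, 0.0, -1.0]
gripper_width: -0.1
```

>>> play_rows:
  motion: [0,0,4,2,0,0,0,0,-1,8,4,0,0,0,0,-1,12,4,0,0,0,0,-1,12,4,0,0,0,0,-1,12,4,0,0,0]

```text
clock: 23.52
position: [514.7, 285.3, 256.9]
ee_rot: [0.744, -0.669, 0.0, 0.001]
contact_force: [-0.4, -0.1, 0.5]
gripper_width: 0.1
```

```bash
python3 - <<'E'
from h import *
st()
ci=arm.camera_info('top')
img,d=arm.get_image('top');save(img[140:280,170:340],'t20.png',4.7); save(img,'t20f.png')
for n in ['amber_jar','vial_left','vial_right']:
    for e in arm.place_of(n,'top')[:1]: print(n,round(e['confidence'],2),np.round(e['uv'],1))
img,d=arm.get_image('scene');save(img[160:270,190:320],'s20.png',6)
E
```

```text
t 23.52 pos [514.7 285.3 256.9] rot [ 0.744 -0.669  0.     0.001] F [-0.4 -0.1  0.5] T [ 0.   -0.04 -0.02] w 0.1 q [ 0.781  0.307 -0.043  0.    -1.223 -0.675]
amber_jar 0.93 [392.6 251.5]
vial_left 0.75 [259.9 259.9]
vial_right 0.5 [386.  165.2]
```

View pics/t20.png

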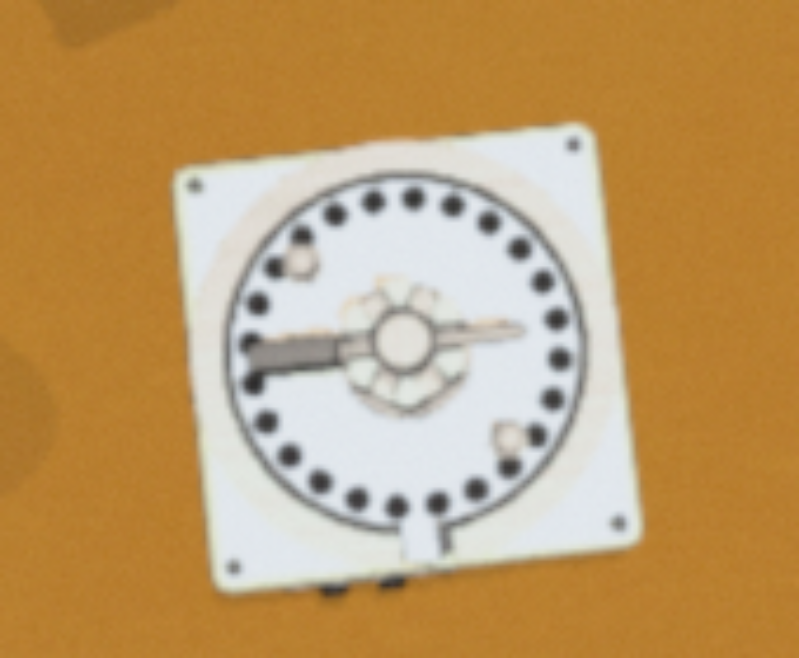

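View pics/s20.png

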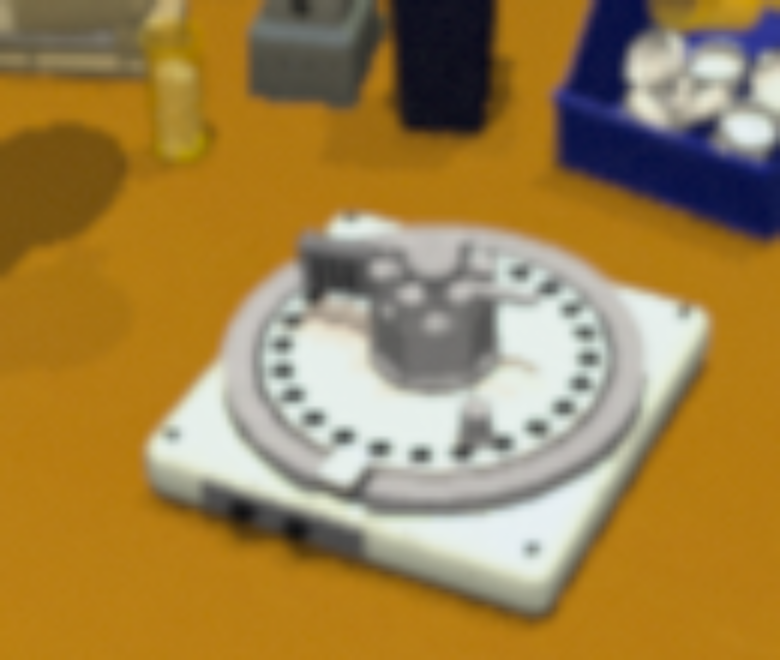

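The overhead view shows the tab in the notch at (424,540) and the shank through the slots from (340,350) to (520,330). The grip is at (295,352) against the nut, and the vial in the scene view is upright. Handing in.

```bash
python3 -c "
from h import *
print(arm.job_done())"
```

```text
the job is handed in; nothing more can be done
None
```

The job is done and handed in at about 23.5 s of the 72 s allowed. The judge gave no verdict, so what follows rests on my own checks.

- **Disc:** I turned it counter-clockwise about 57° by post A, held in a loose cage of the fingers. Depth showed the plate falling from z 56.5 to 52.5 mm, so it is home. Tightening the nut then dragged it about 1.5° clockwise, and the tab is still in the notch.
- **Nut:** I turned it clockwise about 126° in one grip, to the first tight slot (2.35 rad). Final torque was about 0.45 N m, and the slots measured 96.3° against about 96° for the cross hole.
- **Pin:** It went through from the left with no measurable force and was released there; the grip is against the nut. Afterwards I pushed it lightly from behind and met a firm stop, 5 to 7 N with almost no travel. It droops about 8°, as the task describes.
- **Bystanders:** The arm stayed well clear of the jar and both vials. In the last top picture the detector put the jar and right vial within a few pixels of their first spots. It mistook part of the counter for the left vial, but that vial shows upright in the scene picture; I did not re-measure its position.
- **Camera disagreement:** Before insertion the top camera put the pin about 9 mm off the hole line, and the wrist camera put it about 3 mm off. I trusted the wrist view and confirmed it close up at the slot before inserting.

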